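# Stock the under-sink drawer and fit its spring bar

### The job

Put the soap away in the upper under-sink drawer: pull the drawer fully out, stack every boxed soap bar lying on the cabinet floor flat in one square pile in the middle of the dark mat in the drawer, long sides running front to back, then fit the spring-loaded bar across the drawer in front of the pile, both its ends home in the two white end cups, and let go of it. Finally slide the drawer gently fully shut without spilling the pile or the bar, leaving the canister, the vinegar bottle and the scrub brush where they stand.

Things in the scene. Friction and masses are not known exactly. Their poses are not given: they have to be found in the camera images.
- drawer (a joint): upper drawer of a two-tier translucent grey drawer tower (270 mm wide, 330 deep, 232 high, front facing the robot): how far it is pushed in, 0 m fully out (stop) to 0.24 m shut (stop). About 3 N of friction; stays where left. Tray 230 mm wide inside; side walls 75 mm and front panel (5 mm thick) 102 mm high over the drawer's underside, 118 mm above the cabinet floor. The lower drawer is not used
- grip (a point): middle of the upper drawer's bar grip: a level bar 110 mm long, 10 mm thick (front to back), 12 mm high, on two end posts, its centre 35 mm in front of the drawer's front face (30 mm of free space behind it) and 78 mm above the drawer's underside. Axes as for mat
- mat (a point): centre of the top of the dark rubber mat (110 x 80 mm, fixed, top 6 mm above the drawer's underside) in the tray, 150 mm behind the drawer's front face, midway between its sides; moves with the drawer. x points into the tower (the drawer pulls out along -x), y to the left seen from the robot, z up; the mat's 110 mm lie along x
- cup_l (a point): left (+y) end cup, a white round cup on the drawer's inner side wall, opening to the right: centre of its flat bottom, on which the bar's end presses. Inner diameter 24 mm, outer 31, depth 7 (mouth 7 mm right of this point). 62 mm behind the drawer's front face, 43 mm above the mat's top. Axes as for mat. The cup bottoms are 224 mm apart, the mouths 210
- cup_r (a point): right (-y) end cup, the mirror image of cup_l, opening to the left: centre of its flat bottom
- bar_mid (a point): middle of the spring bar, on its axis. Free length 230 mm: a grey square sleeve with black stripes, 26 x 26 mm, 110 long, in the middle of a white 20 mm tube (from -100 to +85 mm), with 14 mm round-nosed ends. Own x runs along the bar to the sprung end. It lies on a side of its sleeve, axis 13 mm up. 150 g. Fits the cups either way round
- bar_end (a point): the outermost point of the fixed black end of the bar, 115 mm from its middle (14 mm diameter, round nose)
- spring_end (a point): outermost point of the sprung end (14 mm steel rod, red round nose), 115 mm from the bar's middle when free. It pushes in by up to 22 mm: 2.5 N to start, 0.42 N more per mm (5 N when the bar sits between the cup bottoms, 6 mm pushed in; 10 N at 17 mm, a little beyond what lets the other end pass its cup's mouth)
- soap1_mid (a point): a paper-wrapped boxed soap bar, white with one green band, 86 x 56 x 20 mm, 110 g; the point is its centre (half-way up); own x along the 86 mm, y along the 56 mm, z up as it lies; three or all four of the boxes are present
- soap2_mid (a point): a paper-wrapped boxed soap bar, white with one blue band, 86 x 56 x 20 mm, 110 g; the point is its centre (half-way up); own x along the 86 mm, y along the 56 mm, z up as it lies
- soap3_mid (a point): a paper-wrapped boxed soap bar, white with one orange band, 86 x 56 x 20 mm, 110 g; the point is its centre (half-way up); own x along the 86 mm, y along the 56 mm, z up as it lies
- soap4_mid (a point): a paper-wrapped boxed soap bar, white with one red band, 86 x 56 x 20 mm, 110 g; the point is its centre (half-way up); own x along the 86 mm, y along the 56 mm, z up as it lies
- canister: bystander: stainless steel canister with swing lid, 104 mm diameter, about 150 mm high, upright; origin at the middle of its underside, z up
- vinegar: bystander: green glass vinegar bottle with white cap, 68 mm diameter, 210 mm high, upright; origin at the middle of its underside, z up
- brush: bystander: yellow scrub brush lying on its bristles, 210 mm long, 45 mm wide, about 45 mm high; origin on the floor near the middle, handle to its own -x
Mind the look-alikes: they are no part of the job. What is shaped like the part that bears soap1_mid but brown is not meant. What is shaped like the part that bears soap4_mid but yellow is not meant.

How it is judged (in metres and radians):
On the way, in this order (a step that is already met when the one before it is completed fails the run):
1. the upper drawer is pulled fully out (value of joint drawer below 0.015 m), for 0.2 s.
2. every soap box present lies flat in one square pile on the mat, released (horizontal distance between each of soap1_mid, soap2_mid, soap3_mid, soap4_mid and mat below 0.014 m and angle between the x axis of each of soap1_mid, soap2_mid, soap3_mid, soap4_mid and the x axis of mat, either way round below 0.14 rad and angle between each of soap1_mid, soap2_mid, soap3_mid, soap4_mid's own z axis and vertical below 0.08 rad and horizontal distance between soap1_mid and soap2_mid below 0.01 m and horizontal distance between each of soap1_mid, soap2_mid and soap3_mid below 0.01 m and horizontal distance between each of soap1_mid, soap2_mid, soap3_mid and soap4_mid below 0.01 m and z of each of soap1_mid, soap2_mid, soap3_mid, soap4_mid in the frame of mat below 0.078 m and linear speed of each of soap1, soap2, soap3, soap4 below 0.02 m/s and contact force between the fingers and soap1 below 0.1 N and contact force between the fingers and soap2 below 0.1 N and contact force between the fingers and soap3 below 0.1 N and contact force between the fingers and soap4 below 0.1 N), for 0.3 s.
3. the spring bar sits with both ends in the end cups, released (((distance between spring_end and cup_l below 0.009 m and distance between bar_end and cup_r below 0.009 m) or (distance between spring_end and cup_r below 0.009 m and distance between bar_end and cup_l below 0.009 m)) and linear speed of bar below 0.02 m/s and contact force between the fingers and bar below 0.1 N), for 0.3 s.
At the end, for the whole second after the job is handed in: drawer shut to 8 mm; every soap box flat in one pile, centres within 14 mm of the mat's centre and 10 mm of each other, long sides within 0.14 rad of front-to-back; each bar end within 9 mm of the bottom centre of a cup, one per cup; all at rest and released (all of step 2 and all of step 3 and value of joint drawer above 0.232 m); the robot touches nothing.
It fails at once if the steel canister is moved more than 40 mm or tipped (distance of canister from where it was at the start of the episode above 0.04 m or angle between canister's own z axis and vertical above 0.5 rad).
It fails at once if the vinegar bottle is moved more than 40 mm or tipped (distance of vinegar from where it was at the start of the episode above 0.04 m or angle between vinegar's own z axis and vertical above 0.5 rad).
It fails at once if the scrub brush is moved more than 40 mm or tipped (distance of brush from where it was at the start of the episode above 0.04 m or angle between brush's own z axis and vertical above 0.5 rad).
It fails at once if the drawer is slammed (shut faster than 0.5 m/s) (velocity of joint drawer above 0.5 m/s).
Of soap1, soap2, soap3, soap4 only 3 to 4 are there at a start; the rules pass over those that are not, and their reading is None.
At some moment in a run one of bar may be knocked a few centimetres aside while the robot is not near it.
Once in a run the grip may slacken for a moment while it holds something.
It also fails if it takes over 210 s, if anything falls off the work surface, if the arm or the gripper's body presses on something with over 40 N, if the wrist force passes 120 N, or if a joint passes its speed limit or range.

### The arm

A 6-joint arm with a two-finger parallel gripper is mounted at the origin on the work surface. World frame = base frame: x ahead of the robot, y to its left, z up, the work surface at z = 0. Lengths are in mm, angles in rad, forces in N, time in s.
With the tool pointing down it reaches from about 300 to 775 mm from the base axis. Payload 14.6 kg.
Tool frame: the origin (TCP) lies between the finger pads; the fingertips stand 8 mm ahead of it and the grasp point (between the pads) lies 11 mm behind it; z points along the fingers, x is the direction in which the jaws open and shut, and the axes are right-handed (so a half turn about z gives the same grasp; the last joint's range is limited). The gripper opens to 94 mm and grips with 3 to 60 N. Pads are 16 mm wide; open, the fingers measure 119 mm over their backs; the gripper's body (75 mm by 177 mm) begins 78 mm behind the grasp point.
Start: joints at [1.196, 0.3, 1.521, -0, 1.321, -0.067], TCP at [166.627, 524.142, 213.446] pointing down, gripper open.
Joint ranges: [-3.03, 3.03], [-0.79, 2.21], [0.23, 2.52], [-1.04, 4.18], [0, 3.07], [-2.55, 2.55]. Speed limits (rad/s): [2.22, 2.22, 2.57, 3.14, 3.14, 3.14].

### API

Orientations are given as a unit quaternion [w, x, y, z].
In Python, from plant import read_state, camera, sign_off gives the robot as it stands.
- The arm moves only by the tool jog_arm, never from a script. Its argument "targets" is a list of rows, each a list of 5 numbers: the shift along the tool's x, y, z in cm, then the turn about the tool's z in degrees, then the finger opening in cm, from 0 to 9.4. A call has 1 to 5 rows; each row shifts and turns the pose as measured when the row begins, along the tool's axes as they then stand; what a row does not reach is not made up. A row lasts 1/10 s, in which the tool goes at most 50 mm and 8.59 degrees, less where a joint would pass 70% of its speed; a pose out of reach is approached as far as the arm can. A call is refused whole if a number of a shift passes 5 or a number of a turn 8.59, either way. A call with a gripper value outside its range is refused whole. The fingers move at their own pace and stop on an object; the grip force is fixed at half the most. Time passes only in rows, so rows that do not move let the fingers close. It gives the time, the measured TCP pose, the force and the opening at its end, in the units of the state.
- read_state(): the state, without advancing time (a new reading comes with each control period).
- camera(name): name is "side" or "top"; returns a dict with "color" (400x640x3 uint8, red, green, blue), "z_map" (400x640 float32, mm along the optical axis (not along the pixel's ray), 0 where there is no reading), "fovy" (degrees; the focal length in pixels is half the picture's height over the tangent of half this angle, whatever the lens; pixels are square), "cx", "cy" (the principal point, pixels), "extrinsics" (4x4, takes a point from camera to world coordinates). Camera axes: x right, y down, z forward; pixel columns grow to the right and rows downward; lengths in mm; the calibration is good to about 2 mm. A picture is of the moment at which its call begins.
- sign_off(): hands the job in, once; it reports no verdict.
The state is a dict: "time_s": time; "joint_positions": joint angles; "dq": joint speeds; "joint_efforts": joint torques, N m; "tcp_pos": TCP position; "eef_rot": TCP orientation; "contact_force": force on the tool from outside, world axes, zero at the start; "torque": the same for the moment, N m; "width": opening from 0.0 (shut) to 1.0 (fully open).
Only numpy, scipy, OpenCV 4.12 (cv2) and the standard library are available. Lean on these libraries where they do the work, as an engineer would, in place of code of your own. Each camera call takes 0.05 s, during which the arm holds its last target. There are 200 camera calls.

## Working session

There is one attempt and no reset: what is moved stays moved. The work goes in short steps, Python scripts to look and compute and a tool call to move; the robot and the scene stay as the last step left them, time stands still between calls to the robot, and variables do not carry over. Pictures are saved under pics/ and viewed, about 12 in all and at most 16, crops included, and the job is handed in when it is done.

Besides the shell and the picture viewer there is one more tool, called after "Request:" as name(argument=value, ...) on one line, values as JSON. jog_arm: Moves the arm, as the interface text tells. Its arguments: {"type":"object","properties":{"targets":{"type":"array","items":{"type":"array","items":{"type":"number"}}}},"required":["targets"]}

```bash
ls; mkdir -p pics
cat > h.py <<'E'
import numpy as np, cv2
from plant import read_state, camera, sign_off
from scipy.spatial.transform import Rotation as R
def shot(name, fn=None):
    c=camera(name); c['K']=np.array([200/np.tan(np.radians(c['fovy'])/2),c['cx'],c['cy']])
    if fn: cv2.imwrite('pics/'+fn, c['color'][:,:,::-1])
    return c
def ray(c,u,v):
    f,cx,cy=c['K']; E=np.array(c['extrinsics']); d=E[:3,:3]@np.array([(u-cx)/f,(v-cy)/f,1.]); return E[:3,3],d
def onz(c,u,v,z):
    o,d=ray(c,u,v); return o+d*(z-o[2])/d[2]
def cloud(c):
    f,cx,cy=c['K']; E=np.array(c['extrinsics']); z=c['z_map'].astype(float); v,u=np.mgrid[:z.shape[0],:z.shape[1]]
    P=np.stack([(u-cx)/f*z,(v-cy)/f*z,z],-1)@E[:3,:3].T+E[:3,3]; P[z==0]=np.nan; return P
def proj(c,p):
    f,cx,cy=c['K']; E=np.array(c['extrinsics']); q=E[:3,:3].T@(np.array(p)-E[:3,3]); return f*q[0]/q[2]+cx, f*q[1]/q[2]+cy
E
python3 - <<'E'
from h import *
for n in('top','side'):
    c=shot(n,n+'1.png'); print(n,c['fovy'],c['cx'],c['cy'],np.round(c['extrinsics'],3).tolist())
print(read_state())
E
```

```text
pics
top 53.10770927878879 315.70405481989866 192.92464004457347 [[-0.006, -0.994, 0.112, 414.219], [-1.0, 0.006, -0.006, 54.879], [0.005, -0.112, -0.994, 1220.811], [0.0, 0.0, 0.0, 1.0]]
side 53.43024828553186 322.6740319363038 202.1638528727845 [[0.738, -0.518, 0.432, 69.45], [-0.674, -0.574, 0.464, -434.201], [0.008, -0.634, -0.773, 926.483], [0.0, 0.0, 0.0, 1.0]]
{'time_s': 0.1, 'joint_positions': array([ 1.19635721e+00,  3.00401956e-01,  1.52150306e+00, -2.35494261e-05,
        1.32074344e+00, -6.66197532e-02]), 'dq': array([ 0.00020552, -0.00068516, -0.00111888, -0.00016914, -0.00058269,
       -0.00082757]), 'joint_efforts': array([ 2.30449994e-03, -5.32642114e+01, -3.53285551e+01,  7.09946570e-02,
        2.34334875e-02, -6.51967525e-05]), 'tcp_pos': array([166.57315884, 523.92480787, 212.95727082]), 'eef_rot': array([ 2.92222413e-04,  8.07147848e-01,  5.90349112e-01, -4.39789113e-04]), 'contact_force': array([-0.48274888,  0.1819743 ,  0.11512074]), 'torque': array([-0.01256894, -0.05030604,  0.05598138]), 'width': 1.0023139205590201}
```

View pics/top1.png

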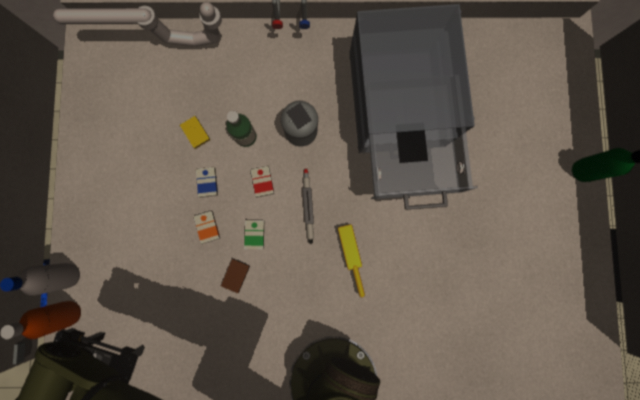

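View pics/side1.png

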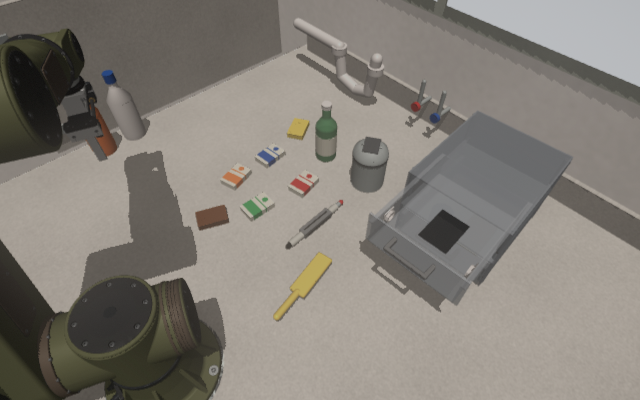

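The views show all four boxes: blue (206,181), red (262,181), orange (206,227) and green (254,234). The bar runs from its red end at (306,171) to its black end at (310,240). The drawer is part open, with its grip at about (426,201) and the mat at (412,146).

```bash
cat > m.py <<'E'
from h import *
SE={'green':((254,234),(257,206)),'blue':((206,181),(270,154)),'orange':((206,227),(236,175)),'red':((262,181),(304,182))}
def soaps(c,i,z=20,seeds=None):
    P=cloud(c); im=c['color'].astype(int); out={}
    for k,s in (seeds or SE).items():
        u,v=s[i] if isinstance(s[0],tuple) else s
        m=(P[:,:,2]>12)&(P[:,:,2]<40); mm=np.zeros_like(m); mm[v-30:v+30,u-30:u+30]=1
        m=(m&mm).astype(np.uint8); n,L,st,ce=cv2.connectedComponentsWithStats(m)
        j=np.argmin(np.where(st[:,4]>30,np.hypot(ce[:,0]-u,ce[:,1]-v),1e9)+1e6*(np.arange(n)==0))
        vv,uu=np.nonzero(L==j); Q=P[vv,uu]; Q=Q[Q[:,2]>Q[:,2].max()-6] if 0 else Q
        r=cv2.minAreaRect(Q[:,:2].astype(np.float32)); out[k]=(st[j,4],r,np.median(Q[:,2]))
    return out
E
python3 - <<'E'
from m import *
np.set_printoptions(precision=1,suppress=True)
for i,n in enumerate(('top','side')):
    c=shot(n); P=cloud(c)
    print(n,'valid',(c['z_map']>0).mean())
    for k,(a,r,z) in soaps(c,i).items(): print(k,a,np.round(r[0],1),np.round(r[1],1),round(r[2],1),round(z,1))
    pts=[(306,171),(308,205),(310,240),(412,146),(426,201),(425,188),(300,118),(240,125),(350,245),(378,163),(461,168),(418,60)] if i==0 else [(340,203),(316,225),(289,245),(444,231),(409,262),(369,160),(310,275),(390,215),(471,269),(500,150)]
    for p in pts: print(p,P[p[1],p[0]],end=' ')
    print()
E
```

```text
top valid 0.99580859375
green 555 [427.2 234.8] [56.7 83.3] 89.5 21.4
blue 546 [586.9 381.2] [86.  58.8] 6.2 21.3
orange 562 [450.7 377. ] [86.2 57.2] 16.7 21.4
red 533 [587.9 211.9] [86.4 56.6] 10.9 21.3
(306, 171) [615.9  77.2  22.8] (308, 205) [511.8  71.5  30.8] (310, 240) [408.1  66.1  19.4] (412, 146) [nan nan nan] (426, 201) [ 524.4 -289.9    0.5] (425, 188) [ 549.5 -253.8  123.1] (300, 118) [741.8  90.8 151.2] (240, 125) [719.9 253.2 161.3] (350, 245) [392.8 -51.3  37.2] (378, 163) [ 620.6 -125.4  122.1] (461, 168) [ 594.8 -334.2  181.8] (418, 60) [nan nan nan] 
side valid 0.99603125
green 479 [427.1 234.1] [60.7 87.5] 89.1 18.6
blue 352 [585.7 379.8] [88.7 61.1] 6.1 18.8
orange 402 [448.7 377.9] [88.2 60.9] 17.9 18.4
red 413 [587.2 211.2] [88.  59.6] 9.8 18.6
(340, 203) [613.9  75.1  16.1] (316, 225) [506.1  61.   19.4] (289, 245) [408.3  61.8  16.4] (444, 231) [ 679.3 -221.4  122.7] (409, 262) [ 530.5 -227.3  149.3] (369, 160) [712.6  66.6 135. ] (310, 275) [383.  -54.2  36.8] (390, 215) [ 579.6 -121.7  178.4] (471, 269) [ 597.  -336.   180.8] (500, 150) [ 907.7 -193.4  232.6]
```

Run:
```python
from m import *
np.set_printoptions(precision=1,suppress=True,linewidth=150)
cs={n:shot(n) for n in('top','side')}
for n,c in cs.items():
    P=cloud(c); x,y,z=P[...,0],P[...,1],P[...,2]
    print(n)
    g=(z>183)&(z<212)&(x<570)&(x>400)&(y<-100)&(y>-420)
    Q=P[g]; print('grip',len(Q),Q.min(0),Q.max(0)); 
    r=cv2.minAreaRect(Q[:,:2].astype(np.float32)); print(r)
    g=(z>212)&(z<224)&(x<760)&(y<-80)&(y>-420); Q=P[g]; print('panel top',len(Q)); print(cv2.minAreaRect(Q[:,:2].astype(np.float32)) if len(Q)>3 else '')
    g=(z>226)&(z<240)&(y<-60)&(y>-420); Q=P[g]; print('tower top',len(Q)); 
    if len(Q)>3: print(cv2.minAreaRect(Q[:,:2].astype(np.float32)),Q.min(0),Q.max(0))
    dark=(c['color'].max(2)<40)&(z>115)&(z<132)&(x>500)&(y<-100)&(y>-420); Q=P[dark]; print('mat',len(Q),np.median(Q,0) if len(Q) else '', cv2.minAreaRect(Q[:,:2].astype(np.float32)) if len(Q)>3 else '')
im=np.hstack([cv2.resize(cs['top']['color'][120:220,340:490],(390*1,260)),cv2.resize(cs['side']['color'][180:310,350:560],(400,260))])
cv2.imwrite('pics/d.png',im[:,:,::-1])
```

```text
top
grip 517 [ 488.4 -356.2  183.4] [ 569.8 -100.2  211.8]
((528.9342041015625, -228.1474609375), (256.08953857421875, 81.2656478881836), 89.8679428100586)
panel top 258
((410.9023132324219, -219.50140380859375), (664.7540283203125, 278.88629150390625), 0.0047554271295666695)
tower top 12913
((538.4046630859375, -207.86351013183594), (294.13348388671875, 971.1354370117188), 89.93207550048828) [  53.  -355.1  226.1] [1023.9  -60.3  239.7]
mat 821 [ 668.  -220.5  124.7] ((668.6441650390625, -220.68528747558594), (86.34786224365234, 77.59669494628906), 3.8798346519470215)
side
grip 1354 [ 486.1 -358.8  183. ] [ 569.6 -101.7  212. ]
((527.8466186523438, -230.2190399169922), (257.1502685546875, 83.50669860839844), 89.98636627197266)
panel top 584
((384.8965148925781, -220.46665954589844), (275.7421875, 728.663818359375), 89.70635986328125)
tower top 11604
((656.270263671875, -214.58114624023438), (309.0948791503906, 1394.1199951171875), 89.9297103881836) [ -40.6 -370.   226. ] [1353.4  -60.2  240. ]
mat 0
```

View pics/d.png

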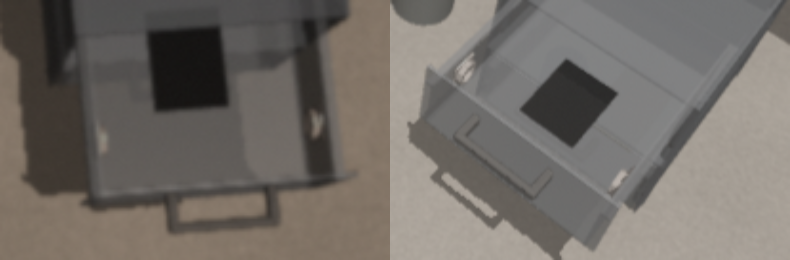

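Run:
```python
from m import *
np.set_printoptions(precision=1,suppress=True,linewidth=150)
for n in('top','side'):
    c=shot(n); P=cloud(c); x,y,z=P[...,0],P[...,1],P[...,2]
    print(n)
    def rep(nm,g):
        Q=P[g]; Q=Q[np.isfinite(Q).all(1)]
        if len(Q)<5: return print(nm,len(Q))
        r=cv2.minAreaRect(Q[:,:2].astype(np.float32)); print(nm,len(Q),'med',np.median(Q,0),'min',Q.min(0),'max',Q.max(0),np.round(np.array(r[0]+r[1]+(r[2],)),1))
    b=(y<-100)&(y>-310)
    rep('grip',(z>188)&(z<208)&(x<530)&(x>470)&(y<-130)&(y>-320))
    p=(z>205)&(z<226)&(x<590)&(x>500)&(y<-80)&(y>-390); rep('panel',p)
    Q=P[p]; l=cv2.fitLine(Q[:,:2].astype(np.float32),cv2.DIST_HUBER,0,.01,.01).ravel(); print('panel line',l, np.degrees(np.arctan2(l[1],l[0])))
    rep('tower',(z>227)&(z<238)&(x>650)&(x<1100)&(y<-60)&(y>-420))
    Q=P[(z>227)&(z<238)&(x>690)&(x<1000)&(y<-60)&(y>-420)]
    pr=[]
    for a in range(690,980,20):
        q=Q[(Q[:,0]>a)&(Q[:,0]<a+20)]
        if len(q)>20: pr.append([a+10,q[:,1].min(),q[:,1].max()])
    pr=np.array(pr); print(np.degrees(np.arctan(np.polyfit(pr[:,0],pr[:,1],1)[0])),np.degrees(np.arctan(np.polyfit(pr[:,0],pr[:,2],1)[0])), pr[0],pr[-1])
    w=(c['color'].min(2)>105)&(z>125)&(z<200)&(x>540)&(x<690)&(y<-80)&(y>-390)
    nn,L,st,ce=cv2.connectedComponentsWithStats(w.astype(np.uint8))
    for j in range(1,nn):
        if st[j,4]>8: print('cup?',st[j],ce[j],np.median(P[L==j],0))
    if n=='top':
        d=(c['color'].max(2)<45).astype(np.uint8); d[:, :390]=0; d[:,440:]=0; d[:120]=0; d[180:]=0
        v,u=np.nonzero(d); q=np.array([onz(c,a,b_,124)[:2] for a,b_ in zip(u,v)]); print('mat',len(q),cv2.minAreaRect(q.astype(np.float32)),q.mean(0))
```

```text
top
grip 306 med [ 498.7 -224.6  202.1] min [ 488.3 -286.7  189.2] max [ 530.  -132.6  207.8] [ 508.8 -210.2   40.4  153.     3.8]
panel 266 med [ 532.1 -229.   219.8] min [ 500.5 -358.9  205.1] max [ 542.3 -101.3  224.6] [ 516.1 -231.3   38.4  258.2    4.1]
panel line [   0.1   -1.   531.8 -228.8] -85.91863
tower 12849 med [ 845.5 -206.7  232.7] min [ 677.1 -354.4  227. ] max [1023.   -61.5  238. ] [ 850.7 -207.8  332.   273.9    3.9]
4.233311245650811 4.07790578492681 [ 700.  -353.8  -81.2] [ 980.  -334.5  -61.5]
cup? [378 171   3   8  22] [379.  174.2] [ 579.6 -117.4  184.3]
mat 842 ((668.5604858398438, -220.70635986328125), (86.45881652832031, 77.85311126708984), 4.115042686462402) [ 668.5 -220.7]
side
grip 628 med [ 501.9 -212.3  199.8] min [ 486.  -288.1  188.1] max [ 530.  -130.5  208. ] [ 508.1 -209.4   43.1  156.8    1.8]
panel 657 med [ 532.1 -245.3  215.3] min [ 519.1 -358.8  205.2] max [ 543.7 -102.4  221.4] [ 532.4 -230.6    8.2  257.2    4.3]
panel line [   0.1   -1.   531.5 -241.9] -85.8194
tower 10661 med [ 830.  -220.5  230.8] min [ 675.3 -354.1  227. ] max [1024.8  -61.4  235.6] [ 850.8 -206.8  335.   274.1    4.2]
4.194422338611141 3.991920616629258 [ 700.  -353.7  -80.6] [ 980.  -333.6  -61.4]
cup? [375 182  39  41 343] [391.6 205.6] [ 590.7 -107.5  190.9]
cup? [464 242  36  41 346] [480.5 263.7] [ 609.3 -343.7  191.5]
```

```bash
cat > go.py <<'E'
# python3 go.py open_cm step_mm x,y,z,yaw [x,y,z,yaw ...] : rows from the present pose
import sys
from h import *
s=read_state(); w,a,b,c=s['eef_rot']; M=R.from_quat([a,b,c,w]).as_matrix()
p=np.array(s['tcp_pos']); yaw=np.degrees(np.arctan2(M[1,0],M[0,0])); op,st=float(sys.argv[1]),float(sys.argv[2])
print('t',round(s['time_s'],2),'at',p.round(1),round(yaw,1),'tilt',M[2,2].round(4),'F',np.round(s['contact_force'],1),'open',round(s['width']*94,1),'j6',round(s['joint_positions'][5],2))
for t in sys.argv[3:]:
    x,y,z,ty=map(float,t.split(',')); q=np.array([x,y,z]); dy=(ty-yaw+180)%360-180
    n=max(1,int(np.ceil(np.linalg.norm(q-p)/st-.02)),int(np.ceil(abs(dy)/8.3-.02))); rows=[]
    for i in range(n):
        r=np.radians(yaw); d=(q-p)/n; X=np.array([np.cos(r),np.sin(r),0]); Y=np.array([np.sin(r),-np.cos(r),0])
        rows.append([round(d@X/10,2),round(d@Y/10,2),round(-d[2]/10,2),round(-dy/n,1),op]); yaw+=dy/n
    p=q; print(t,n); [print(rows[i:i+5]) for i in range(0,n,5)]
E
python3 go.py 3.0 48 494,-233,270,4.1
```

```text
t 0.4 at [166.6 524.1 213.4] 72.4 tilt -1.0 F [-0.1 -0.1  0.2] open 94.1 j6 -0.07
494,-233,270,4.1 18
[[np.float64(-3.46), np.float64(3.01), np.float64(-0.31), np.float64(3.8), 3.0], [np.float64(-3.25), np.float64(3.23), np.float64(-0.31), np.float64(3.8), 3.0], [np.float64(-3.03), np.float64(3.44), np.float64(-0.31), np.float64(3.8), 3.0], [np.float64(-2.8), np.float64(3.63), np.float64(-0.31), np.float64(3.8), 3.0], [np.float64(-2.55), np.float64(3.81), np.float64(-0.31), np.float64(3.8), 3.0]]
[[np.float64(-2.29), np.float64(3.97), np.float64(-0.31), np.float64(3.8), 3.0], [np.float64(-2.03), np.float64(4.11), np.float64(-0.31), np.float64(3.8), 3.0], [np.float64(-1.75), np.float64(4.24), np.float64(-0.31), np.float64(3.8), 3.0], [np.float64(-1.46), np.float64(4.34), np.float64(-0.31), np.float64(3.8), 3.0], [np.float64(-1.17), np.float64(4.43), np.float64(-0.31), np.float64(3.8), 3.0]]
[[np.float64(-0.88), np.float64(4.5), np.float64(-0.31), np.float64(3.8), 3.0], [np.float64(-0.58), np.float64(4.55), np.float64(-0.31), np.float64(3.8), 3.0], [np.float64(-0.28), np.float64(4.57), np.float64(-0.31), np.float64(3.8), 3.0], [np.float64(0.03), np.float64(4.58), np.float64(-0.31), np.float64(3.8), 3.0], [np.float64(0.33), np.float64(4.57), np.float64(-0.31), np.float64(3.8), 3.0]]
[[np.float64(0.63), np.float64(4.54), np.float64(-0.31), np.float64(3.8), 3.0], [np.float64(0.93), np.float64(4.49), np.float64(-0.31), np.float64(3.8), 3.0], [np.float64(1.22), np.float64(4.42), np.float64(-0.31), np.float64(3.8), 3.0]]
```

Request:
jog_arm(targets=[[-3.5,3.0,-0.4,3.8,3],[-3.3,3.2,-0.4,3.8,3],[-3.0,3.4,-0.4,3.8,3],[-2.8,3.6,-0.4,3.8,3],[-2.5,3.8,-0.4,3.8,3]])

```text
time_s: 0.9
tcp_pos: [256.1, 309.6, 231.9]
eef_rot: [0.001, 0.895, 0.447, -0.001]
contact_force: [1.2, 0.3, 0.1]
width: 0.61
```

Request:
jog_arm(targets=[[-2.3,4.0,-0.4,3.8,3],[-2.0,4.1,-0.4,3.8,3],[-1.8,4.2,-0.4,3.8,3],[-1.5,4.3,-0.4,3.8,3],[-1.2,4.4,-0.4,3.8,3]])

```text
time_s: 1.4
tcp_pos: [344.6, 89.6, 254.3]
eef_rot: [0.001, 0.958, 0.287, 0.001]
contact_force: [2.6, 0.6, 0.1]
width: 0.321
```

```bash
sed -i 's/rows.append(\[\(.*\)\]); yaw/rows.append([float(v) for v in [\1]]); yaw/; s/round(d@X\/10,2),round(d@Y\/10,2),round(-d\[2\]\/10,2)/round(d@X\/10,2)+0,round(d@Y\/10,2)+0,round(-d[2]\/10,2)+0/' go.py; python3 go.py 3.0 48 494,-233,270,4.1
```

```text
t 1.4 at [344.6  89.6 254.3] 33.4 tilt -1.0 F [2.6 0.6 0.1] open 30.2 j6 -0.43
494,-233,270,4.1 8
[[-0.66, 4.39, -0.2, 3.7, 3.0], [-0.38, 4.43, -0.2, 3.7, 3.0], [-0.1, 4.44, -0.2, 3.7, 3.0], [0.19, 4.44, -0.2, 3.7, 3.0], [0.47, 4.42, -0.2, 3.7, 3.0]]
[[0.75, 4.38, -0.2, 3.7, 3.0], [1.03, 4.32, -0.2, 3.7, 3.0], [1.31, 4.25, -0.2, 3.7, 3.0]]
```

Request:
jog_arm(targets=[[-0.7,4.4,-0.2,3.7,3.0],[-0.4,4.4,-0.2,3.7,3.0],[-0.1,4.4,-0.2,3.7,3.0],[0.2,4.4,-0.2,3.7,3.0],[0.5,4.4,-0.2,3.7,3.0]])

```text
time_s: 1.9
tcp_pos: [437.3, -122.0, 267.2]
eef_rot: [0.001, 0.993, 0.122, 0.004]
contact_force: [1.5, 0.2, -0.1]
width: 0.319
```

Request:
jog_arm(targets=[[0.8,4.4,-0.2,3.7,3.0],[1.0,4.3,-0.2,3.7,3.0],[1.3,4.3,-0.2,3.7,3.0],[0,0,0,0,3]])

```text
time_s: 2.3
tcp_pos: [492.4, -254.6, 272.9]
eef_rot: [0.001, 1.0, 0.018, 0.004]
contact_force: [0.1, 0.7, -1.3]
width: 0.319
```

```bash
python3 go.py 3.0 30 494,-233,270,4.1 494.5,-233,186,4.1
```

```text
t 2.3 at [ 492.4 -254.6  272.9] 2.0 tilt -1.0 F [ 0.1  0.7 -1.3] open 30.0 j6 -0.58
494,-233,270,4.1 1
[[0.23, -2.15, 0.29, -2.1, 3.0]]
494.5,-233,186,4.1 3
[[0.02, 0.0, 2.8, -0.0, 3.0], [0.02, 0.0, 2.8, -0.0, 3.0], [0.02, 0.0, 2.8, -0.0, 3.0]]
```

Request:
jog_arm(targets=[[0.2,-2.1,0.3,-2.1,3.0],[0,0,0,0,3.0],[0,0,2.8,0,3.0],[0,0,2.8,0,3.0],[0,0,2.7,0,3.0]])

```text
time_s: 2.8
tcp_pos: [495.3, -229.4, 188.3]
eef_rot: [0.003, 0.999, 0.04, 0.007]
contact_force: [-0.7, -0.1, -0.3]
width: 0.319
```

Request:
jog_arm(targets=[[0,0,0,0,3],[0,0,0,0,0.6],[0,0,0,0,0.6],[0,0,0,0,0.6]])

```text
time_s: 3.2
tcp_pos: [495.0, -226.4, 189.8]
eef_rot: [0.002, 0.999, 0.042, 0.007]
contact_force: [0.8, -1.2, -15.2]
width: 0.106
```

```bash
python3 go.py 0 30; python3 -c "
from h import *
shot('side','s2.png')"
```

```text
t 3.2 at [ 495.  -226.4  189.8] 4.9 tilt -0.9999 F [  0.8  -1.2 -15.2] open 9.9 j6 -0.58
```

View pics/s2.png

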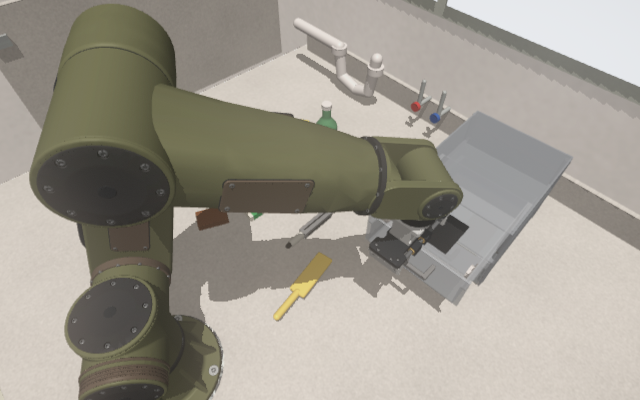

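Request:
jog_arm(targets=[[-1,0,0,0,0.6],[-2,0,0,0.4,0.6],[-2,0,0,0.4,0.6],[-2,0,0,0,0.6],[-1,0,0,0,0.6]])

```text
time_s: 3.75
tcp_pos: [414.1, -232.3, 189.7]
eef_rot: [0.003, 0.999, 0.036, 0.009]
contact_force: [3.8, -1.0, -6.6]
width: 0.103
```

Request:
jog_arm(targets=[[-0.5,0,0,0,0.6],[-0.5,0,0,0,0.6],[-0.5,0,0,0,0.6]])

```text
time_s: 4.05
tcp_pos: [412.3, -232.4, 189.7]
eef_rot: [0.004, 0.999, 0.035, 0.028]
contact_force: [55.9, 0.6, -32.0]
width: 0.105
```

Request:
jog_arm(targets=[[0.2,0,0,0,3],[0,0,0,0,3],[0,0,0,0,3],[0,0,-3,0,3],[0,0,-4,0,6]])

```text
time_s: 4.55
tcp_pos: [409.6, -231.0, 258.4]
eef_rot: [0.002, 0.999, 0.036, 0.026]
contact_force: [0.4, 0.3, 1.4]
width: 0.371
```

```bash
python3 go.py 7 48 427,235,270,89.3 427,235,110,89.3; python3 go.py 7 48 427,235,270,-90.6
```

```text
t 4.55 at [ 409.6 -231.   258.4] 4.1 tilt -0.9987 F [0.4 0.3 1.4] open 34.9 j6 -0.68
427,235,270,89.3 11
[[0.46, -4.21, -0.11, -7.7, 7.0], [1.02, -4.11, -0.11, -7.7, 7.0], [1.57, -3.94, -0.11, -7.7, 7.0], [2.09, -3.69, -0.11, -7.7, 7.0], [2.56, -3.38, -0.11, -7.7, 7.0]]
[[3.0, -3.0, -0.11, -7.7, 7.0], [3.37, -2.57, -0.11, -7.7, 7.0], [3.69, -2.09, -0.11, -7.7, 7.0], [3.94, -1.57, -0.11, -7.7, 7.0], [4.11, -1.03, -0.11, -7.7, 7.0]]
[[4.21, -0.47, -0.11, -7.7, 7.0]]
427,235,110,89.3 4
[[0.0, 0.0, 4.0, -0.0, 7.0], [0.0, 0.0, 4.0, -0.0, 7.0], [0.0, 0.0, 4.0, -0.0, 7.0], [0.0, 0.0, 4.0, -0.0, 7.0]]
t 4.55 at [ 409.6 -231.   258.4] 4.1 tilt -0.9987 F [0.4 0.3 1.4] open 34.9 j6 -0.68
427,235,270,-90.6 12
[[0.42, -3.86, -0.1, 7.9, 7.0], [-0.11, -3.88, -0.1, 7.9, 7.0], [-0.65, -3.83, -0.1, 7.9, 7.0], [-1.17, -3.71, -0.1, 7.9, 7.0], [-1.66, -3.51, -0.1, 7.9, 7.0]]
[[-2.13, -3.25, -0.1, 7.9, 7.0], [-2.56, -2.93, -0.1, 7.9, 7.0], [-2.93, -2.55, -0.1, 7.9, 7.0], [-3.26, -2.12, -0.1, 7.9, 7.0], [-3.52, -1.66, -0.1, 7.9, 7.0]]
[[-3.71, -1.16, -0.1, 7.9, 7.0], [-3.83, -0.64, -0.1, 7.9, 7.0]]
```

The pull left the tool tilted by about 3°. I'll press the open fingertips on free floor to level it.

```bash
python3 go.py 9.4 48 480,0,250,4.1 480,0,30,4.1
```

```text
t 4.55 at [ 409.6 -231.   258.4] 4.1 tilt -0.9987 F [0.4 0.3 1.4] open 34.9 j6 -0.68
480,0,250,4.1 6
[[1.45, -3.76, 0.14, -0.0, 9.4], [1.45, -3.76, 0.14, -0.0, 9.4], [1.45, -3.76, 0.14, -0.0, 9.4], [1.45, -3.76, 0.14, -0.0, 9.4], [1.45, -3.76, 0.14, -0.0, 9.4]]
[[1.45, -3.76, 0.14, -0.0, 9.4]]
480,0,30,4.1 5
[[0.0, 0.0, 4.4, -0.0, 9.4], [0.0, 0.0, 4.4, -0.0, 9.4], [0.0, 0.0, 4.4, -0.0, 9.4], [0.0, 0.0, 4.4, -0.0, 9.4], [0.0, 0.0, 4.4, -0.0, 9.4]]
```

Request:
jog_arm(targets=[[1.4,-3.8,-0.2,0,9.4],[1.4,-3.8,0,0,9.4],[1.4,-3.8,0,0,9.4],[1.4,-3.8,0,0,9.4],[1.4,-3.8,0,0,9.4]])

```text
time_s: 5.05
tcp_pos: [466.9, -35.7, 270.2]
eef_rot: [0.005, 0.999, 0.031, 0.03]
contact_force: [0.7, -0.2, 0.3]
width: 0.795
```

Request:
jog_arm(targets=[[1.4,-3.8,0,0,9.4],[0,0,0,0,9.4],[0,0,4.4,0,9.4],[0,0,4.4,0,9.4],[0,0,4.4,0,9.4]])

```text
time_s: 5.55
tcp_pos: [490.0, 6.1, 142.9]
eef_rot: [0.006, 0.999, 0.033, 0.036]
contact_force: [1.2, -0.0, -0.1]
width: 1.004
```

Request:
jog_arm(targets=[[0,0,4.4,0,9.4],[0,0,3,0,9.4],[0,0,0,0,9.4]])

```text
time_s: 5.85
tcp_pos: [492.4, 3.1, 62.7]
eef_rot: [0.007, 0.999, 0.033, 0.033]
contact_force: [0.1, 0.6, 1.2]
width: 0.995
```

```bash
sed -i "s/'tilt',M\[2,2\].round(4)/'lean_mrad',(1000*M[:2,2]).round(0)/" go.py; python3 go.py 9.4 48
```

```text
t 5.85 at [492.4   3.1  62.7] 3.8 lean_mrad [ 66. -11.] F [0.1 0.6 1.2] open 93.6 j6 -0.12
```

Request:
jog_arm(targets=[[0,0,2.5,0,9.4],[0,0,1.5,0,9.4],[0,0,0.6,0,9.4],[0,0,0.5,0,9.4],[0,0,0.5,0,9.4]])

```text
time_s: 6.35
tcp_pos: [499.7, -0.2, 12.7]
eef_rot: [0.007, 0.999, 0.032, 0.036]
contact_force: [0.4, -0.0, -0.6]
width: 1.001
```

```bash
python3 go.py 9.4 48
```

```text
t 6.35 at [ 4.997e+02 -2.000e-01  1.270e+01] 3.7 lean_mrad [ 73. -13.] F [ 0.4 -0.  -0.6] open 94.1 j6 -0.13
```

Request:
jog_arm(targets=[[0,0,0.3,0,9.4],[0,0,0.3,0,9.4],[0,0,0.3,0,9.4],[0,0,0.3,0,9.4],[0,0,0.4,0,9.4]])

```text
time_s: 6.85
tcp_pos: [500.3, -0.2, 10.6]
eef_rot: [0.007, 0.999, 0.032, 0.034]
contact_force: [-27.5, 2.8, 73.8]
width: 1.004
```

```bash
python3 go.py 9.4 48
```

```text
t 6.85 at [ 5.003e+02 -2.000e-01  1.060e+01] 3.7 lean_mrad [ 68. -13.] F [-27.5   2.8  73.8] open 94.4 j6 -0.13
```

Request:
jog_arm(targets=[[0,0,-5,0,9.4],[0,0,-5,0,9.4],[0,0,-5,0,9.4],[0,0,-5,0,9.4],[0,0,-5,0,9.4]])

```text
time_s: 7.35
tcp_pos: [481.1, 2.9, 256.9]
eef_rot: [0.007, 0.999, 0.032, 0.03]
contact_force: [1.2, 0.1, 0.1]
width: 1.001
```

```bash
python3 go.py 9.4 48
```

```text
t 7.35 at [481.1   2.9 256.9] 3.7 lean_mrad [ 61. -12.] F [1.2 0.1 0.1] open 94.1 j6 -0.13
```

Request:
jog_arm(targets=[[0,0,1,0,9.4],[0,0,1,0,9.4],[0,0,1,0,9.4],[0,0,1,0,9.4],[0,0,1,0,9.4]])

```text
time_s: 7.85
tcp_pos: [486.1, 2.1, 211.8]
eef_rot: [0.008, 0.999, 0.032, 0.037]
contact_force: [0.2, -0.1, 0.0]
width: 1.004
```

```bash
python3 go.py 9.4 48
```

```text
t 7.85 at [486.1   2.1 211.8] 3.7 lean_mrad [ 74. -13.] F [ 0.2 -0.1  0. ] open 94.4 j6 -0.13
```

Request:
jog_arm(targets=[[0,0,-1,0,9.4],[0,0,-1,0,9.4],[0,0,-1,0,9.4],[0,0,-1,0,9.4],[0,0,-1,0,9.4]])

```text
time_s: 8.35
tcp_pos: [481.6, 2.8, 262.9]
eef_rot: [0.008, 0.999, 0.032, 0.034]
contact_force: [0.1, -0.0, 0.1]
width: 0.996
```

```bash
python3 go.py 9.4 48
```

```text
t 8.35 at [481.6   2.8 262.9] 3.7 lean_mrad [ 68. -13.] F [ 0.1 -0.   0.1] open 93.6 j6 -0.13
```

Request:
jog_arm(targets=[[0,0,0,0,9.4],[0,0,0,0,9.4],[0,0,0,0,9.4],[0,0,0,0,9.4],[0,0,0,0,9.4]])

```text
time_s: 8.85
tcp_pos: [481.8, 2.8, 264.6]
eef_rot: [0.008, 0.999, 0.032, 0.035]
contact_force: [-0.1, -0.5, -0.5]
width: 0.997
```

```bash
python3 go.py 9.4 48
```

```text
t 8.85 at [481.8   2.8 264.6] 3.7 lean_mrad [ 71. -13.] F [-0.1 -0.5 -0.5] open 93.7 j6 -0.13
```

```bash
python3 go.py 0 42 620,-223,262,4.1 640,-222,222,4.1
```

```text
t 8.85 at [481.8   2.8 264.6] 3.7 lean_mrad [ 71. -13.] F [-0.1 -0.5 -0.5] open 93.7 j6 -0.13
620,-223,262,4.1 7
[[1.76, 3.35, 0.04, -0.1, 0.0], [1.76, 3.35, 0.04, -0.1, 0.0], [1.75, 3.35, 0.04, -0.1, 0.0], [1.75, 3.35, 0.04, -0.1, 0.0], [1.75, 3.35, 0.04, -0.1, 0.0]]
[[1.74, 3.36, 0.04, -0.1, 0.0], [1.74, 3.36, 0.04, -0.1, 0.0]]
640,-222,222,4.1 2
[[1.0, 0.02, 2.0, -0.0, 0.0], [1.0, 0.02, 2.0, -0.0, 0.0]]
```

Request:
jog_arm(targets=[[1.7,3.4,0.1,0,0],[1.7,3.4,0.1,0,0],[1.7,3.4,0.1,0,0],[1.7,3.4,0.1,0,0],[1.7,3.4,0.1,0,0]])

```text
time_s: 9.35
tcp_pos: [579.7, -163.7, 268.0]
eef_rot: [0.007, 0.999, 0.035, 0.035]
contact_force: [-0.5, 0.2, 0.0]
width: 0.615
```

Request:
jog_arm(targets=[[1.7,3.4,0,0,0],[0,0,0,0,0],[0,0,0,0,0]])

```text
time_s: 9.65
tcp_pos: [600.2, -201.5, 266.7]
eef_rot: [0.007, 0.999, 0.033, 0.033]
contact_force: [-1.0, 0.4, -0.3]
width: 0.358
```

```bash
python3 go.py 0 42 640,-222,222,4.1
```

```text
t 9.65 at [ 600.2 -201.5  266.7] 3.8 lean_mrad [ 67. -11.] F [-1.   0.4 -0.3] open 33.6 j6 -0.46
640,-222,222,4.1 2
[[1.92, 1.16, 2.24, -0.1, 0.0], [1.91, 1.16, 2.24, -0.1, 0.0]]
```

Request:
jog_arm(targets=[[1.9,1.0,2.3,0,0],[1.5,1.0,2.3,0,0],[0,0,0,0,0]])

```text
time_s: 9.95
tcp_pos: [639.0, -217.8, 223.0]
eef_rot: [0.007, 0.999, 0.034, 0.034]
contact_force: [0.0, 0.6, -0.7]
width: 0.104
```

```bash
python3 - <<'E'
s=open('go.py').read()
s=s.replace("r=np.radians(yaw); d=(q-p)/n; X=np.array([np.cos(r),np.sin(r),0]); Y=np.array([np.sin(r),-np.cos(r),0])","d=M.T@((q-p)/n)")
s=s.replace("round(d@X/10,2)+0,round(d@Y/10,2)+0,round(-d[2]/10,2)+0","*(np.round(d/10,2)+0)").replace("yaw+=dy/n","yaw+=dy/n; M=M@R.from_euler('z',-dy/n,degrees=True).as_matrix()")
open('go.py','w').write(s)
E
python3 go.py 0 42 640,-222,222,4.1
```

```text
t 9.95 at [ 639.  -217.8  223. ] 3.9 lean_mrad [ 68. -11.] F [ 0.   0.6 -0.7] open 9.8 j6 -0.46
640,-222,222,4.1 1
[[0.06, 0.42, 0.11, -0.2, 0.0]]
```

Request:
jog_arm(targets=[[1,0,-0.05,0,0],[1,0,-0.05,0,0],[0.7,0,0,0,0],[0.4,0,0,0,0],[0.4,0,0,0,0]])

```text
time_s: 10.45
tcp_pos: [673.4, -211.1, 230.4]
eef_rot: [0.007, 0.999, 0.035, 0.035]
contact_force: [0.1, -0.4, -0.1]
width: 0.008
```

```bash
python3 go.py 0 42
```

```text
t 10.45 at [ 673.4 -211.1  230.4] 4.1 lean_mrad [ 69. -11.] F [ 0.1 -0.4 -0.1] open 0.7 j6 -0.43
```

Request:
jog_arm(targets=[[0.2,0.2,0.5,0,0],[0.5,0,0.1,0,0],[0.5,0,0,0,0],[0.4,0,0,0,0]])

```text
time_s: 10.85
tcp_pos: [674.8, -213.4, 227.3]
eef_rot: [0.004, 0.999, 0.034, 0.014]
contact_force: [-34.3, 4.4, 8.6]
width: 0.007
```

```bash
python3 go.py 0 42
```

```text
t 10.85 at [ 674.8 -213.4  227.3] 3.9 lean_mrad [28. -8.] F [-34.3   4.4   8.6] open 0.6 j6 -0.43
```

Request:
jog_arm(targets=[[0.4,0,0,0,0],[0.4,0,0,0,0]])

```text
time_s: 11.05
tcp_pos: [674.7, -213.3, 227.5]
eef_rot: [0.003, 0.999, 0.033, 0.002]
contact_force: [-37.5, 4.6, 10.2]
width: 0.007
```

```bash
python3 go.py 0 42
```

```text
t 11.05 at [ 674.7 -213.3  227.5] 3.7 lean_mrad [ 4. -5.] F [-37.5   4.6  10.2] open 0.6 j6 -0.42
```

Request:
jog_arm(targets=[[-1,0,0,0,7],[-2,0,0,0,7],[-2,0,-2,0,7],[-1,0,-3,0,7],[0,0,0,0,7]])

```text
time_s: 11.55
tcp_pos: [610.8, -217.2, 278.0]
eef_rot: [0.002, 0.999, 0.032, -0.0]
contact_force: [0.8, 0.4, 1.0]
width: 0.393
```

```bash
python3 go.py 7 42 427,235,260,89.3
```

```text
t 11.55 at [ 610.8 -217.2  278. ] 3.7 lean_mrad [ 0. -4.] F [0.8 0.4 1. ] open 36.9 j6 -0.46
427,235,260,89.3 12
[[-1.29, -3.86, 0.14, -7.1, 7.0], [-0.8, -3.99, 0.14, -7.1, 7.0], [-0.29, -4.06, 0.14, -7.1, 7.0], [0.21, -4.06, 0.14, -7.1, 7.0], [0.71, -4.0, 0.14, -7.1, 7.0]]
[[1.21, -3.88, 0.14, -7.1, 7.0], [1.68, -3.71, 0.14, -7.1, 7.0], [2.13, -3.47, 0.14, -7.1, 7.0], [2.54, -3.18, 0.14, -7.1, 7.0], [2.92, -2.84, 0.14, -7.1, 7.0]]
[[3.25, -2.45, 0.14, -7.1, 7.0], [3.52, -2.03, 0.14, -7.1, 7.0]]
```

Request:
jog_arm(targets=[[-1.3,-3.9,0.1,-7.1,7],[-0.8,-4,0.1,-7.1,7],[-0.3,-4.1,0.1,-7.1,7],[0.2,-4.1,0.1,-7.1,7],[0.7,-4,0.1,-7.1,7]])

```text
time_s: 12.05
tcp_pos: [529.9, -25.9, 268.6]
eef_rot: [0.001, 0.94, 0.342, -0.001]
contact_force: [1.1, 0.0, 0.7]
width: 0.744
```

Request:
jog_arm(targets=[[1.2,-3.9,0.1,-7.1,7],[1.7,-3.7,0.1,-7.1,7],[2.1,-3.5,0.1,-7.1,7],[2.5,-3.2,0.1,-7.1,7],[2.9,-2.8,0.1,-7.1,7]])

```text
time_s: 12.55
tcp_pos: [443.9, 167.7, 260.6]
eef_rot: [0.001, 0.782, 0.623, -0.002]
contact_force: [0.7, 0.3, -0.9]
width: 0.744
```

Request:
jog_arm(targets=[[3.2,-2.4,0.1,-7.1,7],[0,0,0,0,7],[0,0,0,0,7]])

```text
time_s: 12.85
tcp_pos: [424.6, 209.2, 258.4]
eef_rot: [0.0, 0.738, 0.675, -0.002]
contact_force: [-0.1, -0.0, -0.3]
width: 0.742
```

```bash
python3 go.py 7 40 427,235,190,89.3 427,235,25,89.3
cat > dr.py <<'E'
from h import *
np.set_printoptions(precision=1,suppress=True,linewidth=150)
for n in('top','side'):
    c=shot(n,'dr_%s.png'%n); P=cloud(c); x,y,z=P[...,0],P[...,1],P[...,2]
    Q=P[(z>212)&(z<226)&(x<500)&(x>400)&(y<-80)&(y>-390)]
    if len(Q)>50:
        l=cv2.fitLine(Q[:,:2].astype(np.float32),cv2.DIST_HUBER,0,.01,.01).ravel(); print(n,'panel',len(Q),'line',l[2:],np.degrees(np.arctan(-l[0]/l[1])),'y',Q[:,1].min(),Q[:,1].max())
    if n=='top':
        d=(c['color'].max(2)<48); d[:,:380]=0; d[:,450:]=0; d[:110]=0; d[200:]=0
        k,L,st,ce=cv2.connectedComponentsWithStats(d.astype(np.uint8)); j=1+np.argmax(st[1:,4]); v,u=np.nonzero(L==j)
        q=np.array([onz(c,a,b,124)[:2] for a,b in zip(u,v)]); print('mat',len(q),cv2.minAreaRect(q.astype(np.float32)),q.mean(0),np.nanmedian(z[L==j]))
E
python3 dr.py
```

```text
t 12.85 at [424.6 209.2 258.4] 84.9 lean_mrad [-3. -3.] F [-0.1 -0.  -0.3] open 69.8 j6 -1.1
427,235,190,89.3 2
[[1.31, 0.02, 3.41, -2.2, 7.0], [1.31, 0.07, 3.41, -2.2, 7.0]]
427,235,25,89.3 5
[[0.01, 0.01, 3.3, -0.0, 7.0], [0.01, 0.01, 3.3, -0.0, 7.0], [0.01, 0.01, 3.3, -0.0, 7.0], [0.01, 0.01, 3.3, -0.0, 7.0], [0.01, 0.01, 3.3, -0.0, 7.0]]
top panel 208 line [ 449.5 -236.4] 4.063707 y -363.9856929894248 -107.81665279029127
mat 1053 ((595.5701293945312, -225.92803955078125), (106.76824951171875, 77.33782196044922), 4.1540446281433105) [ 595.4 -225.9] 124.96284306666143
side panel 467 line [ 448.7 -246. ] 4.177976 y -364.9903045043944 -109.76367214649969
```

Request:
jog_arm(targets=[[1.3,0,3.4,-2.2,7],[1.3,0.1,3.4,-2.2,7],[0,0,0,0,7],[0,0,3.3,0,7],[0,0,3.3,0,7]])

```text
time_s: 13.45
tcp_pos: [433.4, 230.7, 127.1]
eef_rot: [0.002, 0.716, 0.698, 0.002]
contact_force: [0.2, -0.8, -1.1]
width: 0.746
```

Request:
jog_arm(targets=[[0,0,3.3,0,7],[0,0,0,0,7]])

```text
time_s: 13.65
tcp_pos: [434.1, 228.2, 92.9]
eef_rot: [0.002, 0.718, 0.696, 0.001]
contact_force: [0.4, 0.5, 0.3]
width: 0.744
```

```bash
python3 go.py 7 40 427,235,25,89.3
```

```text
t 13.65 at [434.1 228.2  92.9] 88.2 lean_mrad [ 4. -1.] F [0.4 0.5 0.3] open 69.9 j6 -1.13
427,235,25,89.3 2
[[0.33, -0.38, 3.39, -0.5, 7.0], [0.34, -0.38, 3.39, -0.5, 7.0]]
```

Request:
jog_arm(targets=[[0.4,-0.4,3,-0.6,7],[0.3,-0.4,2,-0.6,7],[0,0,0,0,7],[0,0,0,0,7]])

```text
time_s: 14.05
tcp_pos: [432.4, 234.6, 50.9]
eef_rot: [0.004, 0.713, 0.701, 0.005]
contact_force: [0.4, 0.2, 0.2]
width: 0.746
```

```bash
python3 go.py 7 40 427,235,11,89.3
```

```text
t 14.05 at [432.4 234.6  50.9] 89.0 lean_mrad [13.  2.] F [0.4 0.2 0.2] open 70.1 j6 -1.13
427,235,11,89.3 1
[[0.03, -0.59, 3.99, -0.3, 7.0]]
```

Request:
jog_arm(targets=[[0,-0.4,2,0,7],[0,-0.4,1.6,0,7],[0,0,0.3,0,7],[0,0,0,0,7]])

```text
time_s: 14.45
tcp_pos: [430.5, 235.5, 19.8]
eef_rot: [0.006, 0.715, 0.699, 0.011]
contact_force: [-0.5, 0.4, -0.4]
width: 0.742
```

```bash
python3 go.py 7 40 427,235,11,89.3
```

```text
t 14.45 at [430.5 235.5  19.8] 88.7 lean_mrad [23.  7.] F [-0.5  0.4 -0.4] open 69.8 j6 -1.12
427,235,11,89.3 1
[[-0.06, -0.37, 0.87, -0.6, 7.0]]
```

Request:
jog_arm(targets=[[0,-0.4,0.9,-0.5,7],[0,-0.1,0.1,0,7],[0,0,0,0,5],[0,0,0,0,5],[0,0,0,0,5]])

```text
time_s: 14.95
tcp_pos: [427.3, 236.1, 12.2]
eef_rot: [0.007, 0.712, 0.702, 0.013]
contact_force: [-0.3, -0.7, -2.1]
width: 0.594
```

```bash
python3 go.py 5 40 427,235,150,92 500,50,235,94 590,-220,235,94.1
```

```text
t 14.95 at [427.3 236.1  12.2] 89.2 lean_mrad [27.  8.] F [-0.3 -0.7 -2.1] open 55.8 j6 -1.12
427,235,150,92 4
[[0.0, 0.09, -3.44, -0.7, 5.0], [0.0, 0.09, -3.44, -0.7, 5.0], [0.0, 0.09, -3.44, -0.7, 5.0], [0.0, 0.09, -3.44, -0.7, 5.0]]
500,50,235,94 6
[[-3.11, 1.15, -1.41, -0.3, 5.0], [-3.12, 1.13, -1.41, -0.3, 5.0], [-3.13, 1.11, -1.41, -0.3, 5.0], [-3.13, 1.09, -1.41, -0.3, 5.0], [-3.14, 1.07, -1.41, -0.3, 5.0]]
[[-3.15, 1.06, -1.41, -0.3, 5.0]]
590,-220,235,94.1 8
[[-3.45, 0.89, 0.0, -0.0, 5.0], [-3.45, 0.89, 0.0, -0.0, 5.0], [-3.45, 0.89, 0.0, -0.0, 5.0], [-3.45, 0.88, 0.0, -0.0, 5.0], [-3.45, 0.88, 0.0, -0.0, 5.0]]
[[-3.45, 0.88, 0.0, -0.0, 5.0], [-3.45, 0.88, 0.0, -0.0, 5.0], [-3.45, 0.88, 0.0, -0.0, 5.0]]
```

Request:
jog_arm(targets=[[0,0.1,-3.4,-0.7,5],[0,0.1,-3.4,-0.7,5],[0,0.1,-3.4,-0.7,5],[0,0.1,-3.4,-0.7,5],[-3.1,1.1,-1.4,-0.3,5]])

```text
time_s: 15.45
tcp_pos: [437.3, 204.9, 165.6]
eef_rot: [0.006, 0.691, 0.723, 0.009]
contact_force: [0.5, -0.4, -1.9]
width: 0.597
```

Request:
jog_arm(targets=[[-3.1,1.1,-1.4,-0.3,5],[-3.1,1.1,-1.4,-0.3,5],[-3.1,1.1,-1.4,-0.3,5],[-3.1,1.1,-1.4,-0.3,5],[-3.1,1.1,-1.4,-0.3,5]])

```text
time_s: 15.95
tcp_pos: [500.5, 47.8, 240.3]
eef_rot: [0.006, 0.68, 0.734, 0.01]
contact_force: [0.0, 1.0, -1.5]
width: 0.597
```

```bash
python3 go.py 5 40 590,-215,235,94.1
```

```text
t 15.95 at [500.5  47.8 240.3] 94.4 lean_mrad [22.  7.] F [ 0.   1.  -1.5] open 56.1 j6 -1.63
590,-215,235,94.1 7
[[-3.84, 0.99, 0.08, 0.0, 5.0], [-3.84, 0.99, 0.08, 0.0, 5.0], [-3.84, 0.99, 0.08, 0.0, 5.0], [-3.84, 0.99, 0.08, 0.0, 5.0], [-3.84, 1.0, 0.08, 0.0, 5.0]]
[[-3.84, 1.0, 0.08, 0.0, 5.0], [-3.84, 1.0, 0.08, 0.0, 5.0]]
```

Request:
jog_arm(targets=[[-3.8,1,0.1,0,5],[-3.8,1,0.1,0,5],[-3.8,1,0.1,0,5],[-3.8,1,0.1,0,5],[-3.8,1,0.1,0,5]])

```text
time_s: 16.45
tcp_pos: [567.0, -145.2, 238.3]
eef_rot: [0.007, 0.679, 0.734, 0.011]
contact_force: [0.8, 0.6, -1.4]
width: 0.593
```

Request:
jog_arm(targets=[[-3.5,1,0.1,0,5],[-1.5,0.5,0,0,5],[0,0,0,0,5],[0,0,0,0,5]])

```text
time_s: 16.85
tcp_pos: [585.9, -200.2, 235.3]
eef_rot: [0.006, 0.681, 0.732, 0.011]
contact_force: [-1.0, 0.8, -1.0]
width: 0.596
```

```bash
python3 go.py 5 30 596,-226,160,94.1
```

```text
t 16.85 at [ 585.9 -200.2  235.3] 94.2 lean_mrad [23.  8.] F [-1.   0.8 -1. ] open 56.1 j6 -2.04
596,-226,160,94.1 3
[[-0.9, 0.22, 2.51, 0.0, 5.0], [-0.9, 0.22, 2.51, 0.0, 5.0], [-0.9, 0.22, 2.51, 0.0, 5.0]]
```

Request:
jog_arm(targets=[[-0.9,0.2,2.5,0,5],[-0.9,0.2,2.5,0,5],[-0.9,0.2,2,0,5],[0,0,0,0,5],[0,0,0,0,5]])

```text
time_s: 17.35
tcp_pos: [595.6, -221.1, 165.8]
eef_rot: [0.007, 0.679, 0.734, 0.011]
contact_force: [0.1, 0.5, -0.9]
width: 0.594
```

```bash
python3 go.py 5 30 596,-226,138,94.1
```

```text
t 17.35 at [ 595.6 -221.1  165.8] 94.4 lean_mrad [25.  8.] F [ 0.1  0.5 -0.9] open 55.8 j6 -2.07
596,-226,138,94.1 1
[[-0.51, -0.07, 2.77, 0.3, 5.0]]
```

Request:
jog_arm(targets=[[-0.4,-0.1,1.3,0.3,5],[-0.1,-0.1,0.9,0,5],[0,0,0,0,5],[0,0,0,0,5]])

```text
time_s: 17.75
tcp_pos: [595.0, -224.9, 145.0]
eef_rot: [0.008, 0.681, 0.733, 0.012]
contact_force: [-0.0, -0.1, -2.2]
width: 0.595
```

```bash
python3 go.py 5 30 596,-226,138,94.1
```

```text
t 17.75 at [ 595.  -224.9  145. ] 94.2 lean_mrad [28.  6.] F [-0.  -0.1 -2.2] open 56.0 j6 -2.08
596,-226,138,94.1 1
[[-0.12, 0.07, 0.7, 0.1, 5.0]]
```

Request:
jog_arm(targets=[[-0.1,0.1,0.5,0,5],[0,0,0.2,0,5],[0,0,0,0,5]])

```text
time_s: 18.05
tcp_pos: [596.7, -225.8, 138.2]
eef_rot: [0.009, 0.681, 0.733, 0.012]
contact_force: [-0.1, 0.9, -1.9]
width: 0.594
```

```bash
python3 go.py 5 30 596,-226,137,94.1
```

```text
t 18.05 at [ 596.7 -225.8  138.2] 94.2 lean_mrad [29.  6.] F [-0.1  0.9 -1.9] open 55.9 j6 -2.08
596,-226,137,94.1 1
[[-0.02, -0.07, 0.12, 0.1, 5.0]]
```

Request:
jog_arm(targets=[[0,0,0.1,0,7.2],[0,0,0,0,7.2],[0,0,-2.5,0,7.2],[0,0,-3,0,7.2],[0,0,-2.5,0,7.2]])

```text
time_s: 18.55
tcp_pos: [593.4, -225.8, 216.5]
eef_rot: [0.006, 0.681, 0.733, 0.011]
contact_force: [-0.2, -0.1, 0.7]
width: 0.768
```

```bash
python3 go.py 7 35 662,-221,224,94.1
```

```text
t 18.55 at [ 593.4 -225.8  216.5] 94.2 lean_mrad [24.  8.] F [-0.2 -0.1  0.7] open 72.2 j6 -2.08
662,-221,224,94.1 2
[[-0.01, 3.45, -0.29, 0.1, 7.0], [0.0, 3.45, -0.29, 0.1, 7.0]]
```

Request:
jog_arm(targets=[[0,2.5,0.1,0,7],[0,2.5,0.1,0,7],[0,2.0,0.2,0,7],[0,0.7,0.2,0,7]])

```text
time_s: 18.95
tcp_pos: [673.5, -221.0, 220.3]
eef_rot: [0.011, 0.681, 0.732, 0.013]
contact_force: [0.2, 0.6, -0.4]
width: 0.745
```

Request:
jog_arm(targets=[[0,0.5,0,0,7],[0,0.4,0,0,7]])

```text
time_s: 19.15
tcp_pos: [678.5, -220.6, 219.9]
eef_rot: [0.006, 0.681, 0.732, 0.009]
contact_force: [-58.2, 5.9, 17.2]
width: 0.746
```

```bash
python3 go.py 7 35
```

```text
t 19.15 at [ 678.5 -220.6  219.9] 94.1 lean_mrad [21.  5.] F [-58.2   5.9  17.2] open 70.2 j6 -2.01
```

Request:
jog_arm(targets=[[0,0.3,0,0,7],[0,0.3,0,0,7]])

```text
time_s: 19.35
tcp_pos: [678.0, -220.7, 220.1]
eef_rot: [-0.001, 0.682, 0.732, 0.004]
contact_force: [-23.3, 4.6, 4.6]
width: 0.745
```

```bash
python3 go.py 7 35
```

```text
t 19.35 at [ 678.  -220.7  220.1] 94.0 lean_mrad [3. 7.] F [-23.3   4.6   4.6] open 70.0 j6 -2.01
```

Request:
jog_arm(targets=[[0,-1.5,-0.5,0,7],[0,-2,-2.5,0,7],[0,-0.5,-2.5,0,7],[0,0,0,0,7]])

```text
time_s: 19.75
tcp_pos: [633.8, -224.6, 276.1]
eef_rot: [-0.003, 0.682, 0.731, 0.003]
contact_force: [-0.8, 0.3, 0.2]
width: 0.749
```

```bash
python3 go.py 7 45 588,200,255,100.4
```

```text
t 19.75 at [ 633.8 -224.6  276.1] 94.0 lean_mrad [-1.  8.] F [-0.8  0.3  0.2] open 70.4 j6 -2.04
588,200,255,100.4 10
[[4.27, -0.16, 0.25, -0.6, 7.0], [4.27, -0.11, 0.25, -0.6, 7.0], [4.27, -0.07, 0.25, -0.6, 7.0], [4.27, -0.02, 0.25, -0.6, 7.0], [4.27, 0.03, 0.25, -0.6, 7.0]]
[[4.27, 0.08, 0.25, -0.6, 7.0], [4.27, 0.12, 0.25, -0.6, 7.0], [4.27, 0.17, 0.25, -0.6, 7.0], [4.26, 0.22, 0.25, -0.6, 7.0], [4.26, 0.27, 0.25, -0.6, 7.0]]
```

Request:
jog_arm(targets=[[4.3,-0.2,0.2,-0.6,7],[4.3,-0.1,0.2,-0.6,7],[4.3,-0.1,0.2,-0.6,7],[4.3,0,0.2,-0.6,7],[4.3,0,0.2,-0.6,7]])

```text
time_s: 20.25
tcp_pos: [608.0, -9.4, 262.8]
eef_rot: [-0.004, 0.665, 0.746, 0.002]
contact_force: [1.4, -0.5, -0.9]
width: 0.743
```

Request:
jog_arm(targets=[[4.3,0.1,0.2,-0.6,7],[4.3,0.1,0.2,-0.6,7],[4.3,0.2,0.2,-0.6,7],[3.5,0.2,0.2,-0.6,7],[0,0,0,0,7]])

```text
time_s: 20.75
tcp_pos: [588.5, 164.8, 250.6]
eef_rot: [-0.006, 0.647, 0.762, 0.0]
contact_force: [0.3, -0.2, 0.0]
width: 0.746
```

```bash
python3 go.py 7 45 587.5,211.5,40,100.4
python3 - <<'E'
from m import *
c=shot('top','t3.png')
for k,(a,r,z) in soaps(c,0).items(): print(k,a,np.round(r[0],1),np.round(r[1],1),round(r[2],1),round(z,1))
P=cloud(c); x,y,z=P[...,0],P[...,1],P[...,2]
g=(z>138)&(z<152)&(abs(x-596)<70)&(abs(y+226)<60); print('pile',g.sum(),cv2.minAreaRect(P[g][:,:2].astype(np.float32)),np.median(P[g],0))
E
```

```text
t 20.75 at [588.5 164.8 250.6] 99.3 lean_mrad [-9.  8.] F [ 0.3 -0.2  0. ] open 70.1 j6 -1.53
587.5,211.5,40,100.4 5
[[0.88, 0.16, 4.22, -0.2, 7.0], [0.88, 0.17, 4.22, -0.2, 7.0], [0.88, 0.17, 4.22, -0.2, 7.0], [0.88, 0.17, 4.22, -0.2, 7.0], [0.88, 0.18, 4.22, -0.2, 7.0]]
green 255977 [167.  -81.1] [2955.3 1718.3] 76.2 nan
blue 546 [586.9 380.8] [86.3 57.7] 6.7 21.2
orange 564 [450.6 377. ] [86.  57.8] 16.4 20.9
red 62 [609.  216.5] [10.4 55.7] 10.5 21.5
pile 658 ((596.4749145507812, -224.91949462890625), (86.29389190673828, 57.95277786254883), 4.301790714263916) [ 596.04464111 -224.17868768  144.73452073]
```

Request:
jog_arm(targets=[[1,0.1,4.2,-0.3,7],[1,0.1,4.2,-0.3,7],[1,0.1,4.2,-0.3,7],[1,0.1,3.5,-0.2,7],[0,0,0,0,7]])

```text
time_s: 21.3
tcp_pos: [585.3, 199.5, 83.7]
eef_rot: [-0.005, 0.642, 0.766, 0.0]
contact_force: [-0.4, 0.3, -0.3]
width: 0.746
```

```bash
python3 go.py 7 45 587.5,211.5,12,100.4
```

```text
t 21.3 at [585.3 199.5  83.7] 100.1 lean_mrad [-7.  7.] F [-0.4  0.3 -0.3] open 70.1 j6 -1.49
587.5,211.5,12,100.4 2
[[0.54, 0.23, 3.59, -0.2, 7.0], [0.54, 0.24, 3.59, -0.2, 7.0]]
```

Request:
jog_arm(targets=[[0.7,0.2,2.5,-0.2,7],[0.6,0.1,1.5,0,7],[0,0,0,0,7],[0,0,0,0,7]])

```text
time_s: 21.7
tcp_pos: [588.7, 209.9, 47.7]
eef_rot: [-0.003, 0.642, 0.766, 0.002]
contact_force: [-0.3, -1.1, 0.1]
width: 0.746
```

```bash
python3 go.py 7 45 587.5,211.5,12,100.4
```

```text
t 21.7 at [588.7 209.9  47.7] 100.1 lean_mrad [-3.  8.] F [-0.3 -1.1  0.1] open 70.1 j6 -1.47
587.5,211.5,12,100.4 1
[[0.15, -0.09, 3.57, -0.3, 7.0]]
```

Request:
jog_arm(targets=[[0.2,-0.1,1.8,-0.3,7],[0,-0.1,1.5,0,7],[0,0,0.6,0,7],[0,0,0,0,7]])

```text
time_s: 22.1
tcp_pos: [589.4, 210.9, 13.0]
eef_rot: [-0.001, 0.641, 0.768, 0.005]
contact_force: [-0.8, -0.6, 0.4]
width: 0.743
```

```bash
python3 go.py 7 45 587.5,211.5,12,100.4
```

```text
t 22.1 at [589.4 210.9  13. ] 100.3 lean_mrad [ 5. 10.] F [-0.8 -0.6  0.4] open 69.9 j6 -1.47
587.5,211.5,12,100.4 1
[[0.09, -0.17, 0.1, -0.1, 7.0]]
```

Request:
jog_arm(targets=[[0,-0.2,0.1,0,5],[0,0,0,0,5],[0,0,0,0,5]])

```text
time_s: 22.4
tcp_pos: [588.0, 210.5, 13.6]
eef_rot: [-0.001, 0.641, 0.767, 0.006]
contact_force: [-0.4, -0.7, 0.2]
width: 0.592
```

```bash
python3 go.py 5 43 585,200,170,100 570,-20,250,97 591,-215,245,94.3
```

```text
t 22.4 at [588.  210.5  13.6] 100.3 lean_mrad [ 7. 10.] F [-0.4 -0.7  0.2] open 55.6 j6 -1.47
585,200,170,100 4
[[-0.21, -0.09, -3.91, 0.1, 5.0], [-0.21, -0.09, -3.91, 0.1, 5.0], [-0.21, -0.09, -3.91, 0.1, 5.0], [-0.21, -0.09, -3.91, 0.1, 5.0]]
570,-20,250,97 6
[[-3.56, -0.87, -1.37, 0.5, 5.0], [-3.56, -0.84, -1.37, 0.5, 5.0], [-3.57, -0.81, -1.37, 0.5, 5.0], [-3.58, -0.78, -1.37, 0.5, 5.0], [-3.58, -0.75, -1.37, 0.5, 5.0]]
[[-3.59, -0.72, -1.37, 0.5, 5.0]]
591,-215,245,94.3 5
[[-3.92, -0.06, 0.06, 0.5, 5.0], [-3.92, -0.02, 0.06, 0.5, 5.0], [-3.92, 0.02, 0.06, 0.5, 5.0], [-3.92, 0.05, 0.06, 0.5, 5.0], [-3.92, 0.09, 0.06, 0.5, 5.0]]
```

Request:
jog_arm(targets=[[-0.2,-0.1,-3.9,0.1,5],[-0.2,-0.1,-3.9,0.1,5],[-0.2,-0.1,-3.9,0.1,5],[-0.2,-0.1,-3.9,0.1,5],[-3.5,-0.9,-1.4,0.5,5]])

```text
time_s: 22.9
tcp_pos: [579.9, 165.6, 187.6]
eef_rot: [-0.002, 0.646, 0.763, 0.004]
contact_force: [1.0, -1.2, -0.6]
width: 0.594
```

Request:
jog_arm(targets=[[-3.6,-0.8,-1.4,0.5,5],[-3.6,-0.8,-1.4,0.5,5],[-3.6,-0.8,-1.4,0.5,5],[-3.6,-0.8,-1.2,0.5,5],[-3.6,-0.7,-1,0.5,5]])

```text
time_s: 23.4
tcp_pos: [566.5, -24.3, 256.1]
eef_rot: [-0.0, 0.662, 0.75, 0.006]
contact_force: [0.7, -0.2, -0.8]
width: 0.591
```

Request:
jog_arm(targets=[[-3.9,-0.1,0.1,0.5,5],[-3.9,0,0.1,0.5,5],[-3.9,0,0.1,0.5,5],[-3.5,0,0.1,0.5,5],[-1.5,0,0.1,0.5,5]])

```text
time_s: 23.9
tcp_pos: [583.0, -199.6, 254.0]
eef_rot: [0.002, 0.679, 0.734, 0.007]
contact_force: [-0.0, 1.3, -0.7]
width: 0.591
```

```bash
python3 go.py 5 30 596.5,-225,180,94.3
```

```text
t 23.9 at [ 583.  -199.6  254. ] 94.4 lean_mrad [13.  7.] F [-0.   1.3 -0.7] open 55.5 j6 -2.04
596.5,-225,180,94.3 3
[[-0.89, 0.35, 2.46, 0.0, 5.0], [-0.89, 0.35, 2.46, 0.0, 5.0], [-0.89, 0.35, 2.46, 0.0, 5.0]]
```

Request:
jog_arm(targets=[[-0.9,0.4,2.5,0,5],[-0.9,0.3,2.5,0,5],[-0.8,0.3,2.3,0,5],[0,0,0,0,5],[0,0,0,0,5]])

```text
time_s: 24.4
tcp_pos: [596.5, -225.6, 180.5]
eef_rot: [0.003, 0.68, 0.733, 0.008]
contact_force: [0.5, 0.1, -1.1]
width: 0.588
```

```bash
python3 go.py 5 30 596.5,-225,160,94.3
```

```text
t 24.4 at [ 596.5 -225.6  180.5] 94.2 lean_mrad [15.  7.] F [ 0.5  0.1 -1.1] open 55.3 j6 -2.07
596.5,-225,160,94.3 1
[[0.05, -0.03, 2.05, -0.1, 5.0]]
```

Request:
jog_arm(targets=[[0,0,1.2,0,5],[0.1,-0.1,0.7,0,5],[0,0,0,0,5]])

```text
time_s: 24.7
tcp_pos: [596.4, -223.2, 163.1]
eef_rot: [0.005, 0.68, 0.733, 0.008]
contact_force: [-0.5, 0.9, -1.1]
width: 0.592
```

```bash
python3 go.py 5 30 596.5,-225,159,94.3
```

```text
t 24.7 at [ 596.4 -223.2  163.1] 94.3 lean_mrad [18.  6.] F [-0.5  0.9 -1.1] open 55.7 j6 -2.07
596.5,-225,159,94.3 1
[[-0.18, -0.01, 0.41, 0.0, 5.0]]
```

Request:
jog_arm(targets=[[-0.2,0,0.4,0,5],[0,0,0.1,0,5],[0,0,0,0,7.2],[0,0,0,0,7.2],[0,0,-2,0,7.2]])

```text
time_s: 25.2
tcp_pos: [595.8, -224.9, 177.1]
eef_rot: [0.004, 0.68, 0.733, 0.008]
contact_force: [0.1, 0.1, 0.5]
width: 0.761
```

Request:
jog_arm(targets=[[0,0,-3,0,7],[0,0,-3,0,7],[2,0,-1,0,7],[4.3,0,0,-0.1,7],[4.3,0,0,-0.1,7]])

```text
time_s: 25.7
tcp_pos: [586.3, -119.4, 251.9]
eef_rot: [0.006, 0.681, 0.732, 0.009]
contact_force: [1.5, 0.8, 0.0]
width: 0.743
```

Request:
jog_arm(targets=[[4.3,0.1,0,-0.1,7],[4.3,0.1,0,-0.1,7],[4.3,0.1,0,-0.1,7],[4.3,0.1,0,-0.1,7],[4.3,0.2,0,-0.1,7]])

```text
time_s: 26.2
tcp_pos: [571.1, 108.3, 251.0]
eef_rot: [0.005, 0.677, 0.736, 0.009]
contact_force: [1.0, 0.5, -0.0]
width: 0.748
```

```bash
cat > pile.py <<'E'
import sys
from m import *
n=int(sys.argv[1]); z0=124.5+20*n
for nm in ('top','side'):
    c=shot(nm); P=cloud(c); x,y,z=P[...,0],P[...,1],P[...,2]
    g=(z>z0-7)&(z<z0+8)&(abs(x-596)<70)&(abs(y+226)<60)
    if g.sum()>50: r=cv2.minAreaRect(P[g][:,:2].astype(np.float32)); print('pile',nm,g.sum(),np.round(r[0],1),np.round(r[1],1),round(r[2],1),np.median(P[g][:,2]))
E
python3 go.py 7 43 586.8,380.8,230,96.4 586.8,380.8,60,96.4; python3 pile.py 2
```

```text
t 26.2 at [571.1 108.3 251. ] 94.7 lean_mrad [19.  6.] F [ 1.   0.5 -0. ] open 70.4 j6 -1.53
586.8,380.8,230,96.4 7
[[3.86, 0.54, 0.33, -0.2, 7.0], [3.86, 0.55, 0.33, -0.2, 7.0], [3.85, 0.57, 0.33, -0.2, 7.0], [3.85, 0.59, 0.33, -0.2, 7.0], [3.85, 0.6, 0.33, -0.2, 7.0]]
[[3.85, 0.62, 0.33, -0.2, 7.0], [3.84, 0.63, 0.33, -0.2, 7.0]]
586.8,380.8,60,96.4 4
[[-0.02, -0.08, 4.25, 0.0, 7.0], [-0.02, -0.08, 4.25, 0.0, 7.0], [-0.02, -0.08, 4.25, 0.0, 7.0], [-0.02, -0.08, 4.25, 0.0, 7.0]]
pile top 682 [ 596.7 -223.6] [86.1 57.7] 5.5 164.9067832343194
pile side 791 [ 596.1 -224.5] [87.8 56.7] 5.4 162.78700070004288
```

Request:
jog_arm(targets=[[3.9,0.6,0.3,-0.3,7],[3.9,0.6,0.3,-0.3,7],[3.9,0.6,0.3,-0.3,7],[3.9,0.6,0.3,-0.3,7],[3.9,0.6,0.5,-0.3,7]])

```text
time_s: 26.8
tcp_pos: [579.7, 313.7, 233.7]
eef_rot: [0.005, 0.667, 0.745, 0.008]
contact_force: [0.5, -0.3, 0.4]
width: 0.742
```

Request:
jog_arm(targets=[[3.5,0.5,1,-0.2,7],[1.5,0.3,3,0,7],[0,0,4,0,7],[0,0,4,0,7],[0,0,0,0,7]])

```text
time_s: 27.3
tcp_pos: [579.5, 373.3, 107.0]
eef_rot: [0.004, 0.663, 0.749, 0.008]
contact_force: [-0.0, 0.2, -0.2]
width: 0.743
```

```bash
python3 go.py 7 43 586.8,380.8,48,96.4
```

```text
t 27.3 at [579.5 373.3 107. ] 96.9 lean_mrad [17.  6.] F [-0.   0.2 -0.2] open 69.8 j6 -1.17
586.8,380.8,48,96.4 2
[[0.32, 0.36, 2.96, 0.3, 7.0], [0.32, 0.35, 2.96, 0.3, 7.0]]
```

Request:
jog_arm(targets=[[0.4,0.3,2.8,0.3,7],[0.3,0.3,2.4,0.2,7],[0,0,0,0,7],[0,0,0,0,7]])

```text
time_s: 27.7
tcp_pos: [586.8, 382.3, 61.1]
eef_rot: [0.005, 0.667, 0.745, 0.01]
contact_force: [-0.0, 0.6, -0.0]
width: 0.745
```

```bash
python3 go.py 7 43 586.8,380.8,12,96.4
```

```text
t 27.7 at [586.8 382.3  61.1] 96.4 lean_mrad [21.  8.] F [-0.   0.6 -0. ] open 70.0 j6 -1.15
586.8,380.8,12,96.4 2
[[-0.09, -0.06, 2.45, -0.0, 7.0], [-0.09, -0.06, 2.45, -0.0, 7.0]]
```

Request:
jog_arm(targets=[[-0.1,-0.1,2.2,0,7],[0,-0.1,1.8,0,7],[0,-0.1,0.8,0,7],[0,0,0,0,7],[0,0,0,0,7]])

```text
time_s: 28.2
tcp_pos: [587.8, 382.7, 20.7]
eef_rot: [0.007, 0.667, 0.745, 0.015]
contact_force: [-0.2, 0.2, -0.3]
width: 0.743
```

```bash
python3 go.py 7 43 586.8,380.8,12,96.4
```

```text
t 28.2 at [587.8 382.7  20.7] 96.4 lean_mrad [31. 14.] F [-0.2  0.2 -0.3] open 69.8 j6 -1.15
586.8,380.8,12,96.4 1
[[-0.19, -0.15, 0.86, -0.0, 7.0]]
```

Request:
jog_arm(targets=[[-0.1,-0.2,0.8,0,7],[0,0,0,0,5],[0,0,0,0,5],[0,0,0,0,5]])

```text
time_s: 28.6
tcp_pos: [586.7, 381.8, 13.9]
eef_rot: [0.007, 0.667, 0.745, 0.016]
contact_force: [-0.5, -0.1, -1.3]
width: 0.591
```

```bash
python3 go.py 5 43 586,370,180,96 560,0,260,95 591,-215,260,94.3
```

```text
t 28.6 at [586.7 381.8  13.9] 96.4 lean_mrad [33. 15.] F [-0.5 -0.1 -1.3] open 55.6 j6 -1.15
586,370,180,96 4
[[-0.25, 0.09, -4.15, 0.1, 5.0], [-0.25, 0.09, -4.15, 0.1, 5.0], [-0.25, 0.09, -4.15, 0.1, 5.0], [-0.25, 0.09, -4.15, 0.1, 5.0]]
560,0,260,95 9
[[-4.05, -0.68, -0.96, 0.1, 5.0], [-4.05, -0.68, -0.96, 0.1, 5.0], [-4.05, -0.67, -0.96, 0.1, 5.0], [-4.05, -0.66, -0.96, 0.1, 5.0], [-4.05, -0.65, -0.96, 0.1, 5.0]]
[[-4.05, -0.65, -0.96, 0.1, 5.0], [-4.06, -0.64, -0.96, 0.1, 5.0], [-4.06, -0.63, -0.96, 0.1, 5.0], [-4.06, -0.62, -0.96, 0.1, 5.0]]
591,-215,260,94.3 6
[[-3.61, 0.2, -0.04, 0.1, 5.0], [-3.61, 0.21, -0.04, 0.1, 5.0], [-3.61, 0.22, -0.04, 0.1, 5.0], [-3.61, 0.23, -0.04, 0.1, 5.0], [-3.61, 0.23, -0.04, 0.1, 5.0]]
[[-3.61, 0.24, -0.04, 0.1, 5.0]]
```

Request:
jog_arm(targets=[[-0.2,0.1,-4.1,0.1,5],[-0.2,0.1,-4.1,0.1,5],[-0.2,0.1,-4.1,0.1,5],[-0.2,0.1,-4.1,0.1,5],[-3.5,-0.7,-1,0.1,5]])

```text
time_s: 29.1
tcp_pos: [580.9, 337.5, 190.3]
eef_rot: [0.006, 0.669, 0.743, 0.013]
contact_force: [1.0, 0.1, -1.4]
width: 0.591
```

Request:
jog_arm(targets=[[-4,-0.7,-1,0.1,5],[-4,-0.7,-1,0.1,5],[-4,-0.7,-1,0.1,5],[-4,-0.6,-1,0.1,5],[-4,-0.6,-1,0.1,5]])

```text
time_s: 29.6
tcp_pos: [565.3, 128.9, 241.0]
eef_rot: [0.007, 0.671, 0.741, 0.015]
contact_force: [1.3, 0.6, -1.3]
width: 0.593
```

Request:
jog_arm(targets=[[-4,-0.6,-0.8,0.1,5],[-4,-0.6,-0.5,0.1,5],[-4,-0.3,-0.2,0.1,5],[-3.8,0.2,0,0.1,5],[-3.6,0.2,0,0.1,5]])

```text
time_s: 30.1
tcp_pos: [571.0, -73.9, 257.6]
eef_rot: [0.008, 0.674, 0.738, 0.016]
contact_force: [0.7, 0.5, -1.8]
width: 0.593
```

```bash
python3 go.py 5 40 591,-215,255,94.3
```

```text
t 30.1 at [571.  -73.9 257.6] 95.2 lean_mrad [34. 13.] F [ 0.7  0.5 -1.8] open 55.8 j6 -1.87
591,-215,255,94.3 4
[[-3.56, 0.18, 0.04, 0.2, 5.0], [-3.56, 0.19, 0.04, 0.2, 5.0], [-3.56, 0.2, 0.04, 0.2, 5.0], [-3.56, 0.22, 0.04, 0.2, 5.0]]
```

Request:
jog_arm(targets=[[-3.6,0.2,0.1,0.2,5],[-3.6,0.2,0.1,0.2,5],[-3.6,0.2,0.5,0.2,5],[-1.5,0.2,1.5,0.1,5],[-0.3,0.1,1.5,0,5]])

```text
time_s: 30.6
tcp_pos: [592.3, -207.2, 220.3]
eef_rot: [0.01, 0.68, 0.733, 0.017]
contact_force: [0.6, 0.7, -2.0]
width: 0.595
```

Request:
jog_arm(targets=[[0,0,0.5,0,5],[0,0,0,0,5]])

```text
time_s: 30.8
tcp_pos: [591.8, -205.2, 211.7]
eef_rot: [0.008, 0.68, 0.733, 0.016]
contact_force: [0.6, 0.2, -2.0]
width: 0.592
```

```bash
python3 go.py 5 40 596.5,-224.5,185,94.3
```

```text
t 30.8 at [ 591.8 -205.2  211.7] 94.3 lean_mrad [34. 14.] F [ 0.6  0.2 -2. ] open 55.7 j6 -2.05
596.5,-224.5,185,94.3 1
[[-1.99, 0.23, 2.66, -0.0, 5.0]]
```

Request:
jog_arm(targets=[[-1.2,0.2,1.3,0,5],[-0.8,0.2,0.9,0,5],[0,0,0,0,5],[0,0,0,0,5]])

```text
time_s: 31.2
tcp_pos: [599.2, -223.4, 188.5]
eef_rot: [0.008, 0.679, 0.734, 0.017]
contact_force: [0.7, 0.6, -0.5]
width: 0.596
```

```bash
python3 go.py 5 40 596.5,-224.5,180,94.3
```

```text
t 31.2 at [ 599.2 -223.4  188.5] 94.5 lean_mrad [35. 14.] F [ 0.7  0.6 -0.5] open 56.0 j6 -2.08
596.5,-224.5,180,94.3 1
[[-0.1, -0.31, 0.84, 0.2, 5.0]]
```

Request:
jog_arm(targets=[[-0.1,-0.3,0.7,0.2,5],[0,-0.1,0.3,0,5],[0,0,0,0,5]])

```text
time_s: 31.5
tcp_pos: [595.5, -224.4, 178.1]
eef_rot: [0.009, 0.68, 0.733, 0.017]
contact_force: [-0.1, 0.0, -1.3]
width: 0.592
```

Request:
jog_arm(targets=[[0,0,0.1,0,7.2],[0,0,0,0,7.2],[0,0,-1.5,0,7.2],[0,0,-2,0,7],[0,0,-0.8,0,7]])

```text
time_s: 32.0
tcp_pos: [593.9, -224.8, 223.6]
eef_rot: [0.009, 0.68, 0.733, 0.017]
contact_force: [-0.3, -0.6, -0.2]
width: 0.743
```

```bash
python3 go.py 7 40 660,-220,224,94.3
```

```text
t 32.0 at [ 593.9 -224.8  223.6] 94.3 lean_mrad [36. 13.] F [-0.3 -0.6 -0.2] open 69.9 j6 -2.08
660,-220,224,94.3 2
[[-0.01, 3.31, 0.1, -0.0, 7.0], [-0.01, 3.31, 0.1, -0.0, 7.0]]
```

Request:
jog_arm(targets=[[0,2.5,0.2,0,7],[0,2.5,0.2,0,7],[0,2.0,0.2,0,7],[0,0.9,0.1,0,7],[0,0.6,0,0,7]])

```text
time_s: 32.5
tcp_pos: [678.5, -219.2, 226.1]
eef_rot: [0.008, 0.681, 0.732, 0.015]
contact_force: [-70.7, 4.4, 16.3]
width: 0.742
```

Request:
jog_arm(targets=[[0,0.4,0,0,7],[0,0.4,0,0,7]])

```text
time_s: 32.7
tcp_pos: [678.1, -219.2, 226.4]
eef_rot: [-0.003, 0.681, 0.732, 0.007]
contact_force: [-38.1, 5.1, 6.7]
width: 0.747
```

```bash
python3 go.py 7 35
```

```text
t 32.7 at [ 678.1 -219.2  226.4] 94.1 lean_mrad [ 5. 13.] F [-38.1   5.1   6.7] open 70.2 j6 -2.01
```

Request:
jog_arm(targets=[[0,0.35,0,0,7],[0,-1.5,-0.5,0,7],[0,-2,-2.5,0,7],[1,-1.5,-2,0,7],[3,-1.2,0,-0.8,7]])

```text
time_s: 33.2
tcp_pos: [610.6, -186.4, 278.6]
eef_rot: [-0.009, 0.678, 0.735, 0.002]
contact_force: [0.5, -0.4, -0.2]
width: 0.744
```

```bash
python3 go.py 7 43 452,355,245,106.8; python3 pile.py 3
```

```text
t 33.2 at [ 610.6 -186.4  278.6] 94.6 lean_mrad [-10.  15.] F [ 0.5 -0.4 -0.2] open 69.9 j6 -2.01
452,355,245,106.8 14
[[3.94, -0.81, 0.31, -0.9, 7.0], [3.95, -0.75, 0.31, -0.9, 7.0], [3.96, -0.69, 0.31, -0.9, 7.0], [3.97, -0.63, 0.31, -0.9, 7.0], [3.98, -0.57, 0.31, -0.9, 7.0]]
[[3.99, -0.51, 0.31, -0.9, 7.0], [4.0, -0.45, 0.31, -0.9, 7.0], [4.01, -0.39, 0.31, -0.9, 7.0], [4.01, -0.33, 0.31, -0.9, 7.0], [4.02, -0.27, 0.31, -0.9, 7.0]]
[[4.02, -0.21, 0.31, -0.9, 7.0], [4.02, -0.15, 0.31, -0.9, 7.0], [4.02, -0.09, 0.31, -0.9, 7.0], [4.02, -0.03, 0.31, -0.9, 7.0]]
pile side 813 [ 593.8 -223.8] [88.4 56.3] 4.4 182.99479439434606
```

Request:
jog_arm(targets=[[3.9,-0.8,0.3,-0.9,7],[3.9,-0.8,0.3,-0.9,7],[4,-0.7,0.3,-0.9,7],[4,-0.6,0.3,-0.9,7],[4,-0.6,0.3,-0.9,7]])

```text
time_s: 33.8
tcp_pos: [551.2, 11.1, 267.0]
eef_rot: [-0.009, 0.648, 0.761, 0.003]
contact_force: [-0.0, -0.6, -0.1]
width: 0.745
```

Request:
jog_arm(targets=[[4,-0.5,0.3,-0.9,7],[4,-0.4,0.3,-0.9,7],[4,-0.4,0.3,-0.9,7],[4,-0.3,0.3,-0.9,7],[4,-0.3,0.3,-0.9,7]])

```text
time_s: 34.3
tcp_pos: [492.5, 210.3, 256.9]
eef_rot: [-0.008, 0.617, 0.787, 0.004]
contact_force: [1.0, 0.2, 0.0]
width: 0.743
```

Request:
jog_arm(targets=[[4,-0.2,0.3,-0.9,7],[4,-0.2,0.6,-0.9,7],[4,-0.1,1.5,-0.9,7],[2,0,3,-0.8,7],[0,0,3,0,7]])

```text
time_s: 34.8
tcp_pos: [450.1, 355.6, 178.1]
eef_rot: [-0.006, 0.59, 0.807, 0.008]
contact_force: [1.2, -0.0, -0.2]
width: 0.746
```

```bash
python3 go.py 7 40 450.2,377.2,70,106.8
```

```text
t 34.8 at [450.1 355.6 178.1] 107.6 lean_mrad [ 0. 20.] F [ 1.2 -0.  -0.2] open 70.2 j6 -1.29
450.2,377.2,70,106.8 3
[[0.61, 0.2, 3.62, 0.3, 7.0], [0.62, 0.19, 3.62, 0.3, 7.0], [0.62, 0.19, 3.62, 0.3, 7.0]]
```

Request:
jog_arm(targets=[[0.6,0.1,3.5,0.3,7],[0.5,0.1,3.5,0.3,7],[0.5,0,3,0.3,7],[0,0,0,0,7],[0,0,0,0,7]])

```text
time_s: 35.3
tcp_pos: [447.6, 374.3, 73.0]
eef_rot: [-0.006, 0.596, 0.803, 0.007]
contact_force: [-0.4, 0.5, 0.8]
width: 0.746
```

```bash
python3 go.py 7 60 450.2,377.2,12.5,106.8
```

```text
t 35.3 at [447.6 374.3  73. ] 106.8 lean_mrad [-2. 18.] F [-0.4  0.5  0.8] open 70.1 j6 -1.25
450.2,377.2,12.5,106.8 1
[[0.1, 0.32, 6.05, -0.0, 7.0]]
```

Request:
jog_arm(targets=[[0.1,0.2,2.5,0,7],[0,0.1,2.2,0,7],[0,0,1.1,0,7],[0,0,0,0,7],[0,0,0,0,7]])

```text
time_s: 35.8
tcp_pos: [455.2, 378.8, 22.8]
eef_rot: [-0.004, 0.597, 0.802, 0.012]
contact_force: [-0.7, -0.1, 0.2]
width: 0.747
```

```bash
python3 go.py 7 60 450.2,377.2,12.5,106.8
```

```text
t 35.8 at [455.2 378.8  22.8] 106.7 lean_mrad [ 8. 25.] F [-0.7 -0.1  0.2] open 70.2 j6 -1.25
450.2,377.2,12.5,106.8 1
[[-0.03, -0.54, 1.02, -0.1, 7.0]]
```

Request:
jog_arm(targets=[[0,-0.5,0.8,0,7],[0,-0.1,0.3,0,7],[0,0,0,0,5],[0,0,0,0,5],[0,0,0,0,5]])

```text
time_s: 36.3
tcp_pos: [450.1, 377.9, 14.1]
eef_rot: [-0.004, 0.597, 0.802, 0.014]
contact_force: [0.1, -0.3, -1.3]
width: 0.593
```

```bash
python3 go.py 5 43 450,365,180,106 550,0,265,97 591,-195,260,94.3
```

```text
t 36.3 at [450.1 377.9  14.1] 106.8 lean_mrad [11. 27.] F [ 0.1 -0.3 -1.3] open 55.7 j6 -1.25
450,365,180,106 4
[[-0.21, -0.02, -4.16, 0.2, 5.0], [-0.21, -0.02, -4.16, 0.2, 5.0], [-0.21, -0.02, -4.16, 0.2, 5.0], [-0.21, -0.02, -4.16, 0.2, 5.0]]
550,0,265,97 10
[[-3.76, -0.03, -0.94, 0.9, 5.0], [-3.76, 0.03, -0.94, 0.9, 5.0], [-3.76, 0.09, -0.94, 0.9, 5.0], [-3.76, 0.15, -0.94, 0.9, 5.0], [-3.76, 0.21, -0.94, 0.9, 5.0]]
[[-3.75, 0.27, -0.94, 0.9, 5.0], [-3.75, 0.33, -0.94, 0.9, 5.0], [-3.74, 0.39, -0.94, 0.9, 5.0], [-3.74, 0.44, -0.94, 0.9, 5.0], [-3.73, 0.5, -0.94, 0.9, 5.0]]
591,-195,260,94.3 5
[[-3.97, 0.34, 0.0, 0.5, 5.0], [-3.97, 0.38, 0.0, 0.5, 5.0], [-3.97, 0.41, 0.0, 0.5, 5.0], [-3.96, 0.45, 0.0, 0.5, 5.0], [-3.96, 0.49, 0.0, 0.5, 5.0]]
```

Request:
jog_arm(targets=[[-0.2,0,-4.1,0.2,5],[-0.2,0,-4.1,0.2,5],[-0.2,0,-4.1,0.2,5],[-0.2,0,-4.1,0.2,5],[-3.7,0,-1,0.9,5]])

```text
time_s: 36.8
tcp_pos: [458.9, 330.5, 191.0]
eef_rot: [-0.005, 0.607, 0.794, 0.011]
contact_force: [0.7, -0.6, -1.3]
width: 0.591
```

Request:
jog_arm(targets=[[-3.8,0,-1,0.9,5],[-3.8,0.1,-1,0.9,5],[-3.8,0.2,-1,0.9,5],[-3.8,0.2,-1,0.9,5],[-3.8,0.3,-1,0.9,5]])

```text
time_s: 37.3
tcp_pos: [510.9, 140.3, 240.7]
eef_rot: [-0.005, 0.638, 0.77, 0.012]
contact_force: [-0.1, -0.3, -1.1]
width: 0.589
```

Request:
jog_arm(targets=[[-3.8,0.3,-0.9,0.9,5],[-3.8,0.4,-0.7,0.9,5],[-3.8,0.4,-0.5,0.9,5],[-3.8,0.5,-0.2,0.9,5],[-4,0.4,0,0.5,5]])

```text
time_s: 37.8
tcp_pos: [560.9, -54.9, 262.7]
eef_rot: [-0.004, 0.666, 0.746, 0.013]
contact_force: [1.4, -0.4, -2.2]
width: 0.593
```

```bash
python3 go.py 5 40 595,-215,250,94.3
```

```text
t 37.8 at [560.9 -54.9 262.7] 96.5 lean_mrad [12. 25.] F [ 1.4 -0.4 -2.2] open 55.8 j6 -1.86
595,-215,250,94.3 5
[[-3.26, 0.31, 0.18, 0.4, 5.0], [-3.26, 0.34, 0.18, 0.4, 5.0], [-3.26, 0.36, 0.18, 0.4, 5.0], [-3.26, 0.39, 0.18, 0.4, 5.0], [-3.25, 0.41, 0.18, 0.4, 5.0]]
```

Request:
jog_arm(targets=[[-3.5,0.3,0.2,0.5,5],[-3.5,0.4,0.2,0.5,5],[-3.5,0.4,0.3,0.5,5],[-3,0.4,0.8,0.4,5],[-1,0.2,1,0.3,5]])

```text
time_s: 38.3
tcp_pos: [592.8, -206.8, 234.6]
eef_rot: [-0.003, 0.682, 0.731, 0.013]
contact_force: [-0.5, 0.7, -1.1]
width: 0.591
```

Request:
jog_arm(targets=[[-0.3,0,0.8,0,5],[0,0,0,0,5]])

```text
time_s: 38.5
tcp_pos: [592.5, -209.7, 223.8]
eef_rot: [-0.005, 0.683, 0.731, 0.013]
contact_force: [-0.2, -0.4, -0.7]
width: 0.592
```

```bash
python3 go.py 5 40 595.5,-224.2,205,94.4
```

```text
t 38.5 at [ 592.5 -209.7  223.8] 93.9 lean_mrad [11. 25.] F [-0.2 -0.4 -0.7] open 55.6 j6 -2.05
595.5,-224.2,205,94.4 1
[[-1.51, 0.18, 1.85, -0.5, 5.0]]
```

Request:
jog_arm(targets=[[-0.9,0.1,0.9,-0.3,5],[-0.6,0.1,0.7,-0.2,5],[0,0,0,0,5],[0,0,0,0,5]])

```text
time_s: 38.9
tcp_pos: [596.4, -222.4, 207.1]
eef_rot: [-0.004, 0.678, 0.735, 0.013]
contact_force: [-0.1, 1.1, -1.4]
width: 0.591
```

```bash
python3 go.py 5 40 595.5,-224.2,199.5,94.4
```

```text
t 38.9 at [ 596.4 -222.4  207.1] 94.6 lean_mrad [11. 25.] F [-0.1  1.1 -1.4] open 55.6 j6 -2.08
595.5,-224.2,199.5,94.4 1
[[-0.19, -0.11, 0.76, 0.2, 5.0]]
```

Request:
jog_arm(targets=[[-0.2,-0.1,0.7,0.2,5],[0,0,0.2,0,5],[0,0,0,0,5]])

```text
time_s: 39.2
tcp_pos: [595.8, -223.8, 198.1]
eef_rot: [-0.004, 0.679, 0.734, 0.013]
contact_force: [0.6, -0.9, -0.1]
width: 0.593
```

Request:
jog_arm(targets=[[0,0,0.1,0,7.2],[0,0,0,0,7.2],[0,0,-2,0,7.2],[0,0,-3,0,7],[0,0,-2,0,6]])

```text
time_s: 39.7
tcp_pos: [594.3, -225.0, 267.0]
eef_rot: [-0.006, 0.679, 0.734, 0.013]
contact_force: [0.1, 0.4, 0.7]
width: 0.691
```

Request:
jog_arm(targets=[[3,-1,0,0,6],[4,-1,0,0,6],[4,-1,0,0,6],[4,-1,0,0,6],[4,-1,0,0,6]])

```text
time_s: 40.2
tcp_pos: [528.7, -37.8, 274.5]
eef_rot: [-0.003, 0.681, 0.732, 0.014]
contact_force: [0.9, 1.3, 0.2]
width: 0.637
```

```bash
python3 pile.py 4
cat > bar.py <<'E'
from m import *
for n in('top','side'):
    c=shot(n,'b_%s.png'%n); P=cloud(c); x,y,z=P[...,0],P[...,1],P[...,2]
    rgb=c['color'].astype(int); ok=(x>330)&(x<700)&(y>-20)&(y<190)
    red=(rgb[...,0]>90)&(rgb[...,1]<60)&(rgb[...,2]<60)&ok&(z<40)
    if red.sum(): print(n,'red',red.sum(),np.median(P[red],0).round(1))
    g=(z>9)&(z<45)&ok
    k,L,st,ce=cv2.connectedComponentsWithStats(g.astype(np.uint8)); j=1+np.argmax(st[1:,4]); Q=P[L==j]
    r=cv2.minAreaRect(Q[:,:2].astype(np.float32)); print(n,'bar',len(Q),np.round(r[0],1),np.round(r[1],1),round(r[2],1),'zmax',np.percentile(Q[:,2],95).round(1),Q.min(0).round(0),Q.max(0).round(0))
E
python3 bar.py; python3 go.py 6 40 512,71,200,93
```

```text
pile top 741 [ 595.3 -222.9] [87.1 57.6] 4.6 204.78117297749156
pile side 834 [ 594.3 -223.2] [88.7 56. ] 4.1 202.7279553811029
top bar 544 [512.6  72.6] [227.6  25.9] 3.8 zmax 30.2 [399.  57.  10.] [626.  87.  35.]
side bar 590 [510.2  71.2] [224.5  28.2] 4.1 zmax 26.5 [398.  54.   9.] [622.  87.  29.]
t 40.4 at [529.5 -38.8 274.7] 94.2 lean_mrad [16. 24.] F [ 0.1 -0.4 -0.5] open 60.1 j6 -1.8
512,71,200,93 4
[[2.73, -0.27, 1.93, 0.3, 6.0], [2.73, -0.28, 1.93, 0.3, 6.0], [2.72, -0.3, 1.93, 0.3, 6.0], [2.72, -0.31, 1.93, 0.3, 6.0]]
```

View pics/b_side.png

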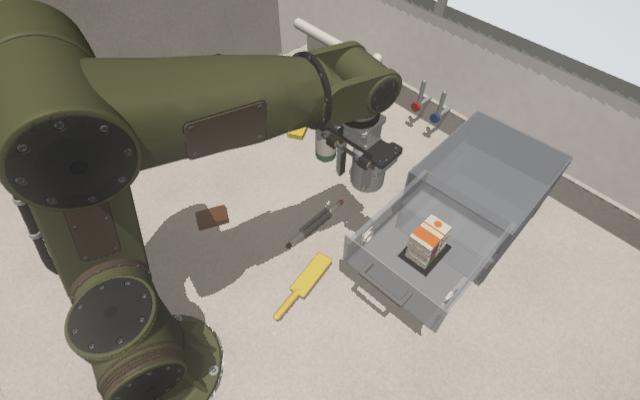

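Request:
jog_arm(targets=[[2.8,-0.3,1.9,0.2,6],[2.8,-0.3,1.9,0.2,6],[2.8,-0.3,2.5,0,5.5],[1.5,-0.2,3.5,0,5.5],[0,0,3.5,0,5.5]])

```text
time_s: 40.9
tcp_pos: [518.5, 59.6, 143.8]
eef_rot: [0.001, 0.686, 0.727, 0.017]
contact_force: [-0.7, -0.7, 0.7]
width: 0.584
```

Request:
jog_arm(targets=[[0,0,2,0,5.5],[0,0,0,0,5.5],[0,0,0,0,5.5]])

```text
time_s: 41.2
tcp_pos: [518.5, 57.6, 118.9]
eef_rot: [-0.001, 0.687, 0.726, 0.014]
contact_force: [-0.3, 0.1, 0.9]
width: 0.584
```

```bash
python3 go.py 5.5 60 512,72,40,93.9
```

```text
t 41.2 at [518.5  57.6 118.9] 93.2 lean_mrad [18. 22.] F [-0.3  0.1  0.9] open 54.9 j6 -1.61
512,72,40,93.9 2
[[0.66, -0.36, 3.95, -0.3, 5.5], [0.66, -0.36, 3.95, -0.3, 5.5]]
```

Request:
jog_arm(targets=[[0.7,-0.4,3.5,-0.4,5.5],[0.6,-0.4,3,-0.3,5.5],[0,-0.1,1,0,5.5],[0,0,0,0,5.5],[0,0,0,0,5.5]])

```text
time_s: 41.7
tcp_pos: [515.8, 69.1, 49.2]
eef_rot: [0.003, 0.684, 0.729, 0.018]
contact_force: [0.1, 1.6, 0.5]
width: 0.589
```

```bash
python3 go.py 5.5 60 511.5,72,11,93.9; python3 bar.py
```

```text
t 41.7 at [515.8  69.1  49.2] 93.7 lean_mrad [30. 22.] F [0.1 1.6 0.5] open 55.3 j6 -1.6
511.5,72,11,93.9 1
[[0.24, -0.53, 3.81, -0.2, 5.5]]
top red 12 [616.3  80.3  20.3]
top bar 70 [605.6  77.4] [41.5 18.2] 0.1 zmax 25.6 [585.  68.  13.] [626.  87.  28.]
side bar 405 [471.5  58.4] [144.7  47. ] 4.6 zmax 26.6 [398.  38.   9.] [542.  87.  42.]
```

Request:
jog_arm(targets=[[0.2,-0.4,2,-0.2,5.5],[0.1,-0.3,1.6,0,5.5],[0,-0.2,0.5,0,5.5],[0,0,0,0,5.5]])

```text
time_s: 42.2
tcp_pos: [510.9, 72.1, 11.8]
eef_rot: [0.006, 0.683, 0.73, 0.021]
contact_force: [-0.1, -0.2, 0.1]
width: 0.585
```

```bash
python3 go.py 5.5 60 511.5,72,11,93.9
```

```text
t 42.2 at [510.9  72.1  11.8] 93.9 lean_mrad [38. 23.] F [-0.1 -0.2  0.1] open 55.0 j6 -1.6
511.5,72,11,93.9 1
[[-0.01, 0.05, 0.08, -0.0, 5.5]]
```

Request:
jog_arm(targets=[[0,0,0,0,2.2],[0,0,0,0,2.2],[0,0,0,0,2.2],[0,0,0,0,2.2]])

```text
time_s: 42.6
tcp_pos: [512.7, 71.9, 14.6]
eef_rot: [0.008, 0.683, 0.73, 0.023]
contact_force: [0.3, -0.9, -0.9]
width: 0.28
```

```bash
python3 go.py 2.2 40 510,70,200,93.9 509,-60,250,45 507,-210,250,4.1
```

```text
t 42.6 at [512.7  71.9  14.6] 93.9 lean_mrad [42. 23.] F [ 0.3 -0.9 -0.9] open 26.3 j6 -1.6
510,70,200,93.9 5
[[0.04, 0.11, -3.71, -0.0, 2.2], [0.04, 0.11, -3.71, -0.0, 2.2], [0.04, 0.11, -3.71, -0.0, 2.2], [0.04, 0.11, -3.71, -0.0, 2.2], [0.04, 0.11, -3.71, -0.0, 2.2]]
509,-60,250,45 6
[[-2.14, -0.13, -0.88, 8.1, 2.2], [-2.14, 0.18, -0.88, 8.1, 2.2], [-2.09, 0.48, -0.88, 8.1, 2.2], [-2.0, 0.77, -0.88, 8.1, 2.2], [-1.87, 1.05, -0.88, 8.1, 2.2]]
[[-1.71, 1.3, -0.88, 8.1, 2.2]]
507,-210,250,4.1 5
[[-2.15, 2.09, -0.07, 8.2, 2.2], [-1.83, 2.38, -0.07, 8.2, 2.2], [-1.47, 2.61, -0.07, 8.2, 2.2], [-1.08, 2.8, -0.07, 8.2, 2.2], [-0.67, 2.92, -0.07, 8.2, 2.2]]
```

Request:
jog_arm(targets=[[0,0.1,-3,0,2.2],[0,0.1,-3.7,0,2.2],[0,0.1,-3.7,0,2.2],[0,0.1,-3.7,0,2.2],[0,0.1,-3.7,0,2.2]])

```text
time_s: 43.1
tcp_pos: [507.3, 67.8, 194.1]
eef_rot: [0.004, 0.683, 0.73, 0.019]
contact_force: [0.3, -0.4, -1.5]
width: 0.278
```

Request:
jog_arm(targets=[[-2.1,-0.1,-0.8,8.1,2.2],[-2.1,0.2,-0.8,8.1,2.2],[-2.1,0.5,-0.8,8.1,2.2],[-2,0.8,-0.8,8.1,2.2],[-1.9,1,-0.8,8.1,2.2]])

```text
time_s: 43.6
tcp_pos: [507.3, -41.2, 239.0]
eef_rot: [-0.002, 0.898, 0.44, 0.022]
contact_force: [-0.3, -0.3, -1.8]
width: 0.276
```

Request:
jog_arm(targets=[[-1.7,1.3,-0.8,8.1,2.2],[-2.1,2.1,0,8.1,2.2],[-1.8,2.4,0,8.1,2.2],[-1.5,2.6,0,8.1,2.2],[-1.1,2.8,0,8.1,2.2]])

```text
time_s: 44.1
tcp_pos: [501.3, -187.2, 245.5]
eef_rot: [-0.009, 0.996, 0.087, 0.021]
contact_force: [0.2, -0.3, -0.8]
width: 0.274
```

```bash
python3 go.py 2.2 40 507,-216,245,4.1
```

```text
t 44.1 at [ 501.3 -187.2  245.5] 10.0 lean_mrad [40. 22.] F [ 0.2 -0.3 -0.8] open 25.7 j6 -0.63
507,-216,245,4.1 1
[[0.06, 2.94, 0.01, 5.9, 2.2]]
```

Request:
jog_arm(targets=[[0.6,1.2,0,3.5,2.2],[0,0.3,0,0.5,2.2],[0,0,0,0,2.2],[0,0,0,0,2.2]])

```text
time_s: 44.5
tcp_pos: [508.4, -203.8, 244.8]
eef_rot: [-0.01, 0.999, 0.049, 0.02]
contact_force: [-0.5, 0.8, -1.2]
width: 0.273
```

```bash
cat > bt.py <<'E'
# bar ends in drawer frame: s along ey (left), d along ex, z ; from clouds
from m import *
import sys
C=np.array([508.4,-231.6]); ex=np.array([.99744,.0715]); ey=np.array([-.0715,.99744])
for n in('top','side'):
    c=shot(n,'bt_%s_%s.png'%(n,sys.argv[1])); P=cloud(c); rgb=c['color'].astype(int)
    S=(P[...,:2]-C)@ey; D=(P[...,:2]-C)@ex; z=P[...,2]
    ok=(abs(D)<30)&(abs(S)<150)&(z>145)&(z<270)
    red=(rgb[...,0]>70)&(rgb[...,1]<.6*rgb[...,0])&(rgb[...,2]<.6*rgb[...,0])&ok
    white=(rgb.min(2)>95)&ok; blk=(rgb.max(2)<50)&ok
    f=lambda m:(int(m.sum()),[round(float(np.median(a[m])),1) for a in(S,D,z)]) if m.sum() else 0
    print(n,'red',f(red),'tubeR',f(white&(S<-50)),'tubeL',f(white&(S>45)),'blkL',f(blk&(S>85)),'redmin',S[red].min().round(1) if red.any() else '')
s=read_state(); p=s['tcp_pos']; print('tcp s,d',((p[:2]-C)@ey).round(1),((p[:2]-C)@ex).round(1),'z',p[2].round(1))
E
python3 bt.py a; python3 go.py 2.2 40 507.4,-218,200,4.1
python3 -c "
import cv2;a=cv2.imread('pics/bt_side_a.png')[130:330,300:580];cv2.imwrite('pics/bta.png',cv2.resize(a,None,fx=2.5,fy=2.5))"
```

```text
top red 0 tubeR 0 tubeL (95, [114.3, -3.8, 256.7]) blkL (31, [133.9, -4.0, 255.8]) redmin 
side red (43, [-79.5, 1.7, 240.6]) tubeR (357, [-113.5, -1.1, 192.2]) tubeL (331, [114.5, -7.6, 190.8]) blkL 0 redmin -86.2
tcp s,d 27.8 2.1 z 244.9
t 44.6 at [ 508.5 -203.7  244.9] 5.6 lean_mrad [39. 23.] F [ 0.6  0.3 -1.6] open 25.8 j6 -0.57
507.4,-218,200,4.1 2
[[-0.21, 0.75, 2.23, 0.7, 2.2], [-0.2, 0.75, 2.23, 0.7, 2.2]]
```

View pics/bta.png

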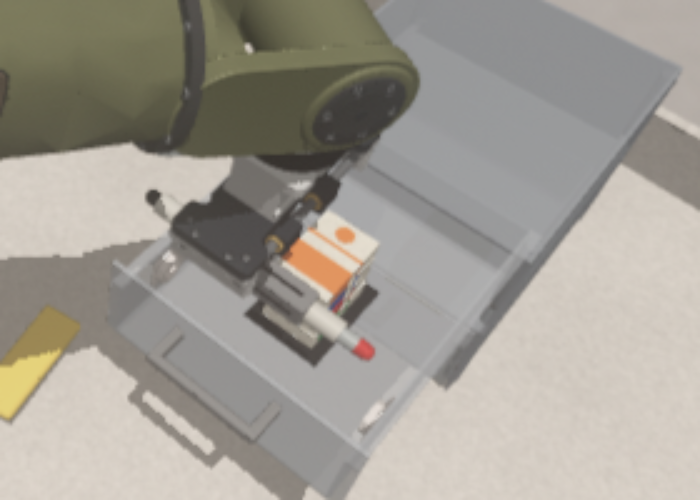

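Request:
jog_arm(targets=[[-0.2,0.8,2,0.8,2.2],[-0.1,0.7,1.6,0.7,2.2],[0,0,0,0,2.2],[0,0,0,0,2.2]])

```text
time_s: 45.0
tcp_pos: [508.7, -216.0, 209.3]
eef_rot: [-0.01, 0.999, 0.039, 0.021]
contact_force: [-0.9, 0.5, -0.5]
width: 0.276
```

```bash
python3 bt.py b; python3 go.py 2.2 40 507.5,-220,186,4.1
python3 - <<'E'
from h import *
C=np.array([508.4,-231.6,0]); ex=np.array([.99744,.0715,0]); ey=np.array([-.0715,.99744,0])
for n in('top','side'):
    c=shot(n); im=c['color'].astype(int)
    for sg in(1,-1):
        u0,v0=proj(c,C+112*sg*ey+[0,0,167.5]); u0,v0=int(u0),int(v0)
        sub=im[v0-9:v0+10,u0-9:u0+10]; bg=np.median(sub.min(2)); m=(sub.min(2)>bg+18); v,u=np.nonzero(m)
        if len(u)<4: print(n,sg,'none',u0,v0); continue
        pts=[]
        for a,b in zip(u+u0-9,v+v0-9):
            o,d=ray(c,a,b); t=((C+ey*sg*107-o)@ey)/(d@ey); p=o+t*d-C; pts.append([p@ex,p[2]])
        print(n,sg,len(u),'px',u0,v0,'d,z mean',np.mean(pts,0).round(1),'range',np.ptp(pts,axis=0).round(1))
E
```

```text
top red 0 tubeR 0 tubeL (82, [103.4, -1.7, 219.6]) blkL (28, [122.4, -2.1, 220.4]) redmin 
side red (38, [-91.6, -1.3, 205.2]) tubeR (410, [-110.2, -3.2, 192.8]) tubeL (308, [111.8, -7.7, 190.8]) blkL 0 redmin -97.8
tcp s,d 15.4 1.5 z 209.5
t 45.1 at [ 508.8 -216.1  209.5] 4.4 lean_mrad [41. 22.] F [-0.7  0.  -1.8] open 25.8 j6 -0.57
507.5,-220,186,4.1 1
[[-0.26, 0.42, 2.33, 0.3, 2.2]]
top 1 126 px 379 204 d,z mean [  0.7 196.3] range [ 58.9 170. ]
top -1 none 463 198
side 1 120 px 365 235 d,z mean [-22.4 208.2] range [ 72.9 147. ]
side -1 63 px 449 297 d,z mean [103.1  -4.3] range [358.4 609.4]
```

Request:
jog_arm(targets=[[-0.1,0.3,1.0,0.2,2.2],[-0.1,0.1,0.8,0,2.2],[0,0,0.4,0,2.2],[0,0,0,0,2.2]])

```text
time_s: 45.6
tcp_pos: [508.5, -220.2, 186.7]
eef_rot: [-0.01, 0.999, 0.037, 0.022]
contact_force: [0.8, -0.4, 0.9]
width: 0.272
```

```bash
python3 bt.py c; python3 go.py 2.2 40
```

```text
top red 0 tubeR 0 tubeL (81, [100.0, -1.4, 203.0]) blkL (24, [116.7, -1.3, 206.0]) redmin 
side red (35, [-94.4, -2.4, 175.0]) tubeR (421, [-109.4, -3.9, 183.3]) tubeL (324, [111.2, -7.4, 191.6]) blkL 0 redmin -101.1
tcp s,d 11.4 1.0 z 187.2
t 45.7 at [ 508.6 -220.2  187.2] 4.2 lean_mrad [44. 20.] F [ 0.1  0.  -0.6] open 25.7 j6 -0.58
```

Request:
jog_arm(targets=[[-0.1,0.2,0.15,0,2.2],[0,0.4,0.05,0,2.2],[0,0.3,0,0,2.2],[0,0,0,0,2.2]])

```text
time_s: 46.1
tcp_pos: [508.3, -229.9, 185.1]
eef_rot: [-0.009, 0.999, 0.037, 0.022]
contact_force: [-0.3, -0.1, -1.6]
width: 0.275
```

```bash
python3 bt.py d; python3 go.py 2.2 40;python3 -c "
import cv2;a=cv2.imread('pics/bt_side_d.png')[180:330,330:530];cv2.imwrite('pics/btd.png',cv2.resize(a,None,fx=3.5,fy=3.5))"
```

```text
top red 0 tubeR 0 tubeL (83, [92.4, -1.6, 199.7]) blkL (22, [106.9, -4.2, 204.9]) redmin 
side red (16, [-100.5, -3.1, 173.5]) tubeR (474, [-106.4, -4.7, 182.7]) tubeL (362, [112.0, -6.9, 191.7]) blkL 0 redmin -103.0
tcp s,d 2.1 0.1 z 185.1
t 46.2 at [ 508.3 -229.5  185.1] 4.2 lean_mrad [44. 21.] F [ 0.8 -0.3 -1.7] open 25.7 j6 -0.6
```

View pics/btd.png

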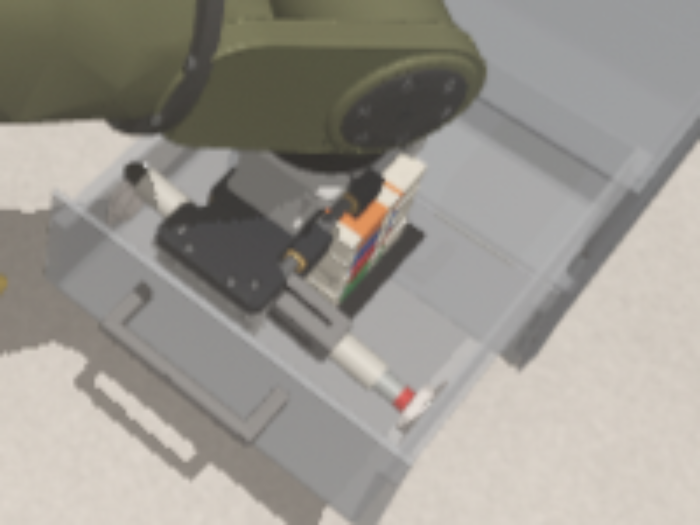

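Request:
jog_arm(targets=[[0,0.5,0,0,2.2],[0,0.6,0,0,2.2],[0,0.5,0,0,2.2],[0,0.2,0,0,2.2]])

```text
time_s: 46.6
tcp_pos: [509.4, -246.0, 183.7]
eef_rot: [-0.013, 0.999, 0.038, 0.021]
contact_force: [-0.4, 9.0, 0.2]
width: 0.276
```

```bash
python3 bt.py e; python3 go.py 2.2 40
```

```text
top red 0 tubeR 0 tubeL (85, [74.7, -3.2, 198.8]) blkL (21, [91.6, -3.1, 204.0]) redmin 
side red (11, [-101.7, -3.2, 174.6]) tubeR (519, [-98.0, -4.8, 185.0]) tubeL (406, [110.9, -6.1, 191.0]) blkL 0 redmin -103.2
tcp s,d -14.3 0.0 z 183.8
t 46.7 at [ 509.4 -245.9  183.8] 4.3 lean_mrad [41. 27.] F [-0.5  9.1 -0.5] open 25.8 j6 -0.62
```

Request:
jog_arm(targets=[[0,0.1,0.5,0,2.2],[0,0.1,0.5,0,2.2],[0,0.1,0.4,0,2.2],[0,0,0,0,2.2]])

```text
time_s: 47.1
tcp_pos: [510.4, -246.5, 169.7]
eef_rot: [-0.016, 0.999, 0.038, 0.021]
contact_force: [-2.4, 9.1, 0.9]
width: 0.275
```

```bash
python3 bt.py f; python3 go.py 2.2 40
```

```text
top red 0 tubeR 0 tubeL (75, [114.7, -1.2, 191.3]) blkL (18, [94.2, -1.8, 176.5]) redmin 
side red (13, [-100.7, -1.8, 173.1]) tubeR (514, [-98.2, -4.6, 179.5]) tubeL (383, [109.0, -6.2, 177.8]) blkL 0 redmin -102.9
tcp s,d -14.9 1.0 z 170.0
t 47.2 at [ 510.4 -246.4  170. ] 4.4 lean_mrad [40. 33.] F [-1.5  8.7  0.5] open 25.8 j6 -0.63
```

Request:
jog_arm(targets=[[-0.1,0,0.2,0,2.2],[0,-0.4,0,0,2.2],[0,-0.4,0,0,2.2],[0,-0.2,0,0,2.2],[0,0,0,0,2.2]])

```text
time_s: 47.7
tcp_pos: [509.1, -237.5, 168.4]
eef_rot: [-0.016, 0.999, 0.039, 0.021]
contact_force: [0.3, 2.9, -1.5]
width: 0.274
```

```bash
python3 bt.py g; python3 go.py 2.2 40;python3 -c "
import cv2;a=cv2.imread('pics/bt_side_g.png')[180:330,330:530];b=cv2.imread('pics/bt_top_g.png')[150:250,340:500];cv2.imwrite('pics/btg.png',cv2.hconcat([cv2.resize(a,(500,375)),cv2.resize(b,(300,375))]))"
```

```text
top red 0 tubeR 0 tubeL (64, [115.1, -2.6, 191.1]) blkL (6, [98.1, -2.5, 174.4]) redmin 
side red (15, [-100.7, -2.2, 172.4]) tubeR (494, [-104.6, -4.6, 178.3]) tubeL (356, [109.6, -7.6, 176.1]) blkL 0 redmin -102.9
tcp s,d -5.7 0.3 z 168.4
t 47.8 at [ 509.1 -237.3  168.4] 4.4 lean_mrad [41. 33.] F [ 0.1 -2.  -2.7] open 25.7 j6 -0.62
```

View pics/btg.png

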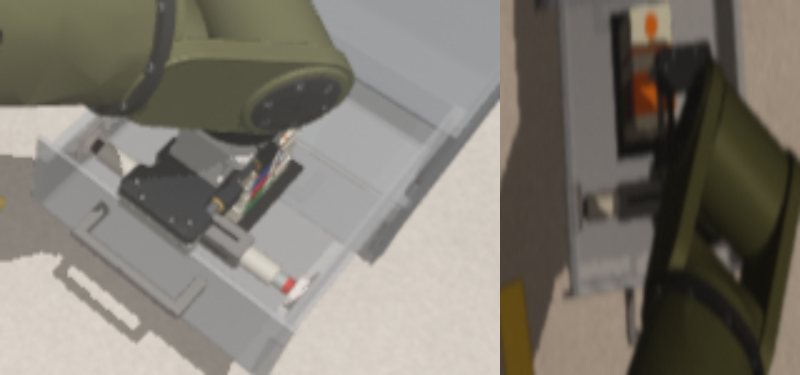

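Request:
jog_arm(targets=[[0,0,0,0,3],[0,0,0,0,3.8],[0,0,0,0,3.8],[0,0,-1.5,0,3.8],[0,0,-3,0,3.8]])

```text
time_s: 48.3
tcp_pos: [506.3, -238.5, 211.3]
eef_rot: [-0.018, 0.999, 0.038, 0.019]
contact_force: [-0.1, -0.0, 0.9]
width: 0.404
```

Request:
jog_arm(targets=[[-2,0,-3,0,3.8],[-4,0,-1,0,3.8],[-4,-2,0,0,3.8],[-3,-4,0,0,3],[0,-4,0,0,3]])

```text
time_s: 48.8
tcp_pos: [363.8, -151.2, 253.3]
eef_rot: [-0.016, 0.999, 0.037, 0.021]
contact_force: [1.3, 0.2, -0.0]
width: 0.324
```

```bash
python3 bt.py h; python3 pile.py 4; python3 go.py 3 40;python3 -c "
import cv2;a=cv2.imread('pics/bt_side_h.png')[180:330,330:530];b=cv2.imread('pics/bt_top_h.png')[110:230,350:490];cv2.imwrite('pics/bth.png',cv2.hconcat([cv2.resize(a,(460,345)),cv2.resize(b,(340,345))]))"
```

```text
top red (17, [-102.4, -2.4, 174.3]) tubeR (166, [-113.3, -3.1, 186.7]) tubeL (133, [89.6, -2.7, 178.7]) blkL 0 redmin -106.4
side red (15, [-100.7, -2.2, 172.0]) tubeR (487, [-105.6, -4.5, 177.9]) tubeL (462, [106.8, -4.7, 176.1]) blkL 0 redmin -103.2
tcp s,d 92.3 -136.6 z 254.1
pile top 742 [ 594.9 -222.8] [86.1 57.8] 4.4 204.76684444392316
pile side 835 [ 594.3 -223.6] [87.8 56.5] 4.3 202.81393587198022
t 49.0 at [ 366.5 -151.6  253.7] 4.4 lean_mrad [41. 32.] F [ 0.2 -0.7 -0.3] open 29.8 j6 -0.61
```

View pics/bth.png

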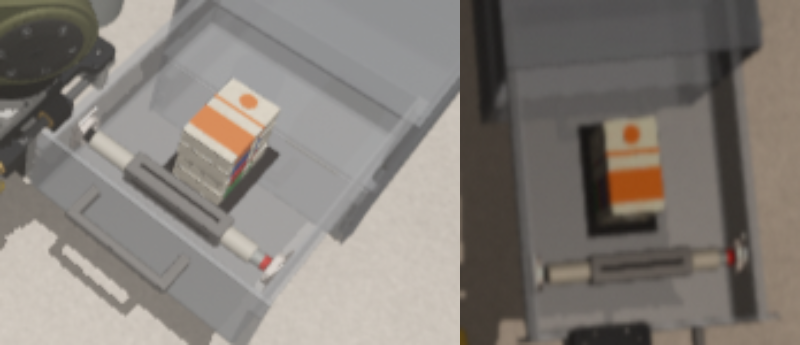

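```bash
python3 go.py 0 40 368,-241.5,250,4.1 368,-241.5,194,4.1
```

```text
t 49.0 at [ 366.5 -151.6  253.7] 4.4 lean_mrad [41. 32.] F [ 0.2 -0.7 -0.3] open 29.8 j6 -0.61
368,-241.5,250,4.1 3
[[-0.19, 2.99, 0.03, 0.1, 0.0], [-0.18, 3.0, 0.03, 0.1, 0.0], [-0.18, 3.0, 0.03, 0.1, 0.0]]
368,-241.5,194,4.1 2
[[-0.12, 0.08, 2.8, -0.0, 0.0], [-0.12, 0.08, 2.8, -0.0, 0.0]]
```

Request:
jog_arm(targets=[[-0.2,3,0,0.1,0],[-0.2,3,0,0.1,0],[-0.2,2.8,0,0.1,0],[0,0,0,0,0],[-0.1,0,2.3,0,0]])

```text
time_s: 49.5
tcp_pos: [369.1, -247.0, 228.6]
eef_rot: [-0.014, 0.999, 0.036, 0.022]
contact_force: [0.6, -0.3, -0.5]
width: 0.003
```

Request:
jog_arm(targets=[[-0.1,0,2,0,0],[0,0,0.5,0,0],[0,0,0,0,0],[0,0,0,0,0]])

```text
time_s: 49.9
tcp_pos: [368.9, -246.8, 200.8]
eef_rot: [-0.016, 0.999, 0.035, 0.021]
contact_force: [0.4, -0.6, -0.2]
width: 0.011
```

```bash
python3 go.py 0 10 390,-240,194,4.1 632,-222.5,194,4.1 | cut -c1-200
```

```text
t 49.9 at [ 368.9 -246.8  200.8] 4.0 lean_mrad [40. 33.] F [ 0.4 -0.6 -0.2] open 1.0 j6 -0.79
390,-240,194,4.1 3
[[0.71, -0.17, 0.26, -0.0, 0.0], [0.71, -0.17, 0.26, -0.0, 0.0], [0.71, -0.17, 0.26, -0.0, 0.0]]
632,-222.5,194,4.1 25
[[0.97, 0.0, 0.04, -0.0, 0.0], [0.97, 0.0, 0.04, -0.0, 0.0], [0.97, 0.0, 0.04, -0.0, 0.0], [0.97, 0.0, 0.04, -0.0, 0.0], [0.97, 0.0, 0.04, -0.0, 0.0]]
[[0.97, 0.0, 0.04, -0.0, 0.0], [0.97, 0.0, 0.04, -0.0, 0.0], [0.97, 0.0, 0.04, -0.0, 0.0], [0.97, 0.0, 0.04, -0.0, 0.0], [0.97, 0.0, 0.04, -0.0, 0.0]]
[[0.97, 0.0, 0.04, -0.0, 0.0], [0.97, 0.0, 0.04, -0.0, 0.0], [0.97, 0.0, 0.04, -0.0, 0.0], [0.97, 0.0, 0.04, -0.0, 0.0], [0.97, 0.0, 0.04, -0.0, 0.0]]
[[0.97, 0.0, 0.04, -0.0, 0.0], [0.97, 0.0, 0.04, -0.0, 0.0], [0.97, 0.0, 0.04, -0.0, 0.0], [0.97, 0.0, 0.04, -0.0, 0.0], [0.97, 0.0, 0.04, -0.0, 0.0]]
[[0.97, 0.0, 0.04, -0.0, 0.0], [0.97, 0.0, 0.04, -0.0, 0.0], [0.97, 0.0, 0.04, -0.0, 0.0], [0.97, 0.0, 0.04, -0.0, 0.0], [0.97, 0.0, 0.04, -0.0, 0.0]]
```

Request:
jog_arm(targets=[[0.5,-0.2,0.4,0,0],[0.5,-0.2,0.4,0,0],[0.4,-0.1,0.1,0,0],[0.4,0,0.1,0,0],[0.4,0,0,0,0]])

```text
time_s: 50.4
tcp_pos: [393.5, -239.6, 193.3]
eef_rot: [-0.015, 0.999, 0.035, 0.022]
contact_force: [0.1, 0.0, 0.2]
width: 0.0
```

Request:
jog_arm(targets=[[0.4,0,0.05,0,0],[0.4,0,0.05,0,0],[0.5,0,0.05,0,0],[0.6,0,0.05,0,0],[0.7,0,0.05,0,0]])

```text
time_s: 50.9
tcp_pos: [421.1, -237.8, 192.4]
eef_rot: [-0.015, 0.999, 0.035, 0.021]
contact_force: [-2.5, -0.1, 3.1]
width: 0.002
```

```bash
python3 go.py 0 10 ; python3 pile.py 4 | head -3
```

```text
t 50.9 at [ 421.1 -237.8  192.4] 4.0 lean_mrad [42. 31.] F [-2.5 -0.1  3.1] open 0.2 j6 -0.71
pile top 734 [ 619.8 -220.6] [86.1 57.2] 3.7 204.78504130510908
pile side 479 [ 621.6 -221.2] [87.  56.1] 4.8 202.8213780099752
```

Request:
jog_arm(targets=[[0.8,0,0.05,0,0],[0.9,0,0.05,0,0],[1,0,0.05,0,0],[1,0,0.05,0,0],[1,0,0.05,0,0]])

```text
time_s: 51.5
tcp_pos: [471.1, -234.1, 191.8]
eef_rot: [-0.015, 0.999, 0.035, 0.021]
contact_force: [-3.5, -0.6, 2.8]
width: 0.008
```

Request:
jog_arm(targets=[[1,0,0.05,0,0],[1,0,0.05,0,0],[1,0,0.05,0,0],[1,0,0.05,0,0],[1,0,0.05,0,0]])

```text
time_s: 52.0
tcp_pos: [525.8, -230.1, 191.3]
eef_rot: [-0.015, 0.999, 0.036, 0.021]
contact_force: [-3.2, -0.8, 3.0]
width: 0.003
```

Request:
jog_arm(targets=[[1,0,0.05,0,0],[1,0,0.05,0,0],[1,0,0.05,0,0],[1,0,0.05,0,0],[0.9,0,0.05,0,0]])

```text
time_s: 52.5
tcp_pos: [579.3, -226.1, 190.8]
eef_rot: [-0.015, 0.999, 0.036, 0.021]
contact_force: [-3.9, -0.6, 2.6]
width: 0.005
```

```bash
python3 go.py 0 10 634,-222,194,4.1
```

```text
t 52.5 at [ 579.3 -226.1  190.8] 4.0 lean_mrad [41. 31.] F [-3.9 -0.6  2.6] open 0.5 j6 -0.53
634,-222,194,4.1 6
[[0.92, -0.01, -0.01, -0.0, 0.0], [0.92, 0.0, -0.01, -0.0, 0.0], [0.92, 0.0, -0.01, -0.0, 0.0], [0.92, 0.0, -0.01, -0.0, 0.0], [0.92, 0.0, -0.01, -0.0, 0.0]]
[[0.92, 0.0, -0.01, -0.0, 0.0]]
```

Request:
jog_arm(targets=[[0.8,0,0,0,0],[0.8,0,0,0,0],[0.8,0,0,0,0],[0.7,0,0,0,0],[0.6,0,0,0,0]])

```text
time_s: 53.0
tcp_pos: [619.1, -223.2, 190.8]
eef_rot: [-0.015, 0.999, 0.035, 0.02]
contact_force: [-3.7, -1.5, -1.2]
width: 0.006
```

Request:
jog_arm(targets=[[0.4,0,0,0,0],[0.4,0,0,0,0],[0.4,0,0,0,0],[0.3,0,0,0,0]])

```text
time_s: 53.4
tcp_pos: [635.1, -222.0, 190.9]
eef_rot: [-0.016, 0.999, 0.035, 0.019]
contact_force: [-22.0, -1.8, 2.0]
width: 0.004
```

Request:
jog_arm(targets=[[0,0,0,0,0],[-0.7,0,0,0,0],[-3,0,0,0,0],[-5,0,-1,0,0],[-5,0,-3,0,0]])

```text
time_s: 53.9
tcp_pos: [502.6, -230.7, 218.5]
eef_rot: [-0.017, 0.999, 0.037, 0.019]
contact_force: [0.7, -0.2, 0.7]
width: 0.007
```

Request:
jog_arm(targets=[[-4,-2,-3,0,0],[-2,-4,0,0,0],[0,-4,0,0,0],[0,-4,0,0,0],[0,0,0,0,0]])

```text
time_s: 54.4
tcp_pos: [429.3, -95.2, 254.0]
eef_rot: [-0.015, 0.999, 0.034, 0.026]
contact_force: [0.1, 0.2, -0.2]
width: 0.005
```

```bash
python3 go.py 0 40
python3 - <<'E'
from h import *
for n in('top','side'):
    c=shot(n,'f_%s.png'%n); P=cloud(c); x,y,z=P[...,0],P[...,1],P[...,2]
    Q=P[(z>195)&(z<226)&(x<692)&(x>668)&(y<-110)&(y>-330)]
    g=P[(z>190)&(z<206)&(x<660)&(x>635)&(y<-150)&(y>-290)]
    print(n,'panel',len(Q),np.median(Q,0).round(1) if len(Q) else '','grip',len(g),np.median(g,0).round(1) if len(g) else '')
    for nm,(a,b) in {'canister':(741,91),'vinegar':(720,253)}.items():
        m=(z>100)&(np.hypot(x-a,y-b)<60); print(nm,m.sum(),np.nanmedian(P[m],0).round(1) if m.any() else '')
    m=(z>25)&(z<60)&(abs(x-385)<50)&(abs(y+55)<40); print('brush',m.sum(),np.median(P[m],0).round(1) if m.any() else '')
a=cv2.imread('pics/f_side.png')[90:330,300:620]; b=cv2.imread('pics/f_top.png')[0:240,330:490]
cv2.imwrite('pics/f.png',cv2.hconcat([cv2.resize(a,(533,400)),cv2.resize(b,(266,400))]))
E
```

```text
t 54.4 at [429.3 -95.2 254. ] 3.9 lean_mrad [51. 31.] F [ 0.1  0.2 -0.2] open 0.5 j6 -0.41
top panel 289 [ 684.2 -211.7  206.9] grip 189 [ 650.1 -217.5  201.7]
canister 1134 [740.9  93.6 145.1]
vinegar 561 [720.4 257.6 147. ]
brush 533 [386.8 -50.5  37.1]
side panel 707 [ 685.3 -210.   208.5] grip 284 [ 649.  -222.3  199.1]
canister 218 [757.1  52.9 135.8]
vinegar 0 
brush 658 [382.9 -54.   34.5]
```

View pics/f.png

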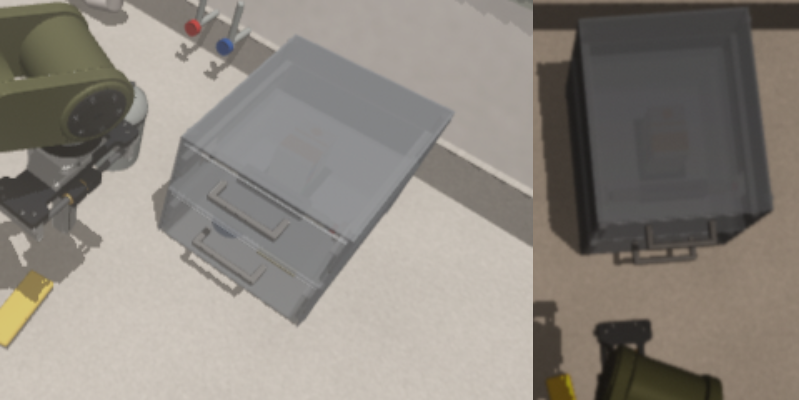

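```bash
python3 -c "
import cv2
a=cv2.imread('pics/f_top.png')[20:150,355:475]; b=cv2.imread('pics/f_side.png')[130:260,380:560]
f=lambda i:cv2.resize(cv2.normalize(cv2.createCLAHE(4,(3,3)).apply(cv2.cvtColor(i,cv2.COLOR_BGR2GRAY)),None,0,255,cv2.NORM_MINMAX),(390,420))
cv2.imwrite('pics/g.png',cv2.hconcat([f(a),f(b)]))"
```

```text
(no output)
```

View pics/g.png

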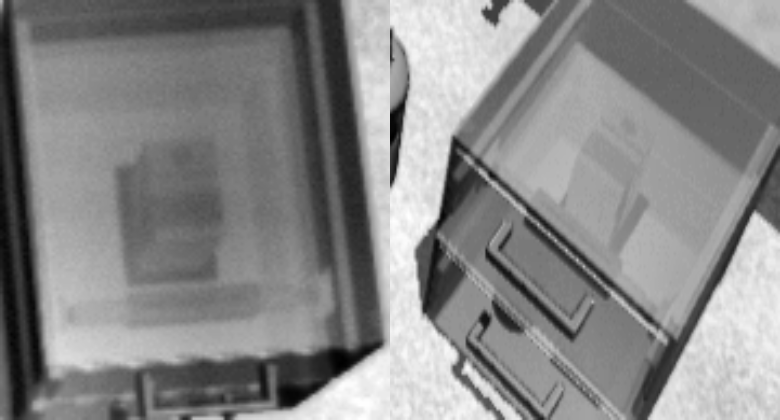

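The contrast-stretched view shows the pile square on the mat (about (175,210)). The bar still lies straight across in front of it, at about y=305. I'm handing the job in.

```bash
python3 -c "
from plant import sign_off
print(sign_off())"
```

```text
the job is handed in; nothing more can be done
None
```

The job is handed in at about 54 s of robot time. The drawer is shut with all four soap boxes piled on the mat and the spring bar fitted across in front of them.

**What I did**
- I pulled the drawer out to its stop.
- I stacked green, red, blue and orange flat on the mat.
- I tilted the spring bar over the left wall, pushed its sprung end into the right cup, levelled it, let the fixed end seat in the left cup, and released it.
- I pushed the drawer shut at about 0.1 m/s until it met its stop at 22 N.

**Last checks**
- **Pile, before shutting:** the layers I measured had centres within about 3 mm of each other and of the mat centre. The top box was level with its long side at 4.4°, against the drawer's 4.1°.
- **Bar, after release:** both ends were seen in the cups.
- **Drawer:** the front is flush with the tower after about 240 mm of travel.
- **After shutting:** seen faintly through the tower top, the pile stands square and the bar lies straight across.
- **Bystanders:** from the top camera the canister (741, 94), vinegar bottle (720, 258) and brush (387, −51) are all within a few mm of where I first saw them. The side camera could not confirm this for two of them: the arm blocked the vinegar bottle, and its canister reading was off, also with the arm in the way.

**What went less well**
- Pulling the drawer against its stop tilted the tool by about 3°. I levelled it by pressing the fingers on the front edge of the tower top. One earlier attempt on the floor reached 74 N with little effect.
- My colour check for the cup positions gave no clean result. I used the stated geometry instead, and it matched the picture.

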